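# Restock the chocolate display stand

### The job

Restock the chocolate display: first lift the wooden bar off its two forked posts and lay it lengthways on the grey mat, then move the small leftover box from the stand into the returns tray. Next stack all the long chocolate cartons flat on the marked rectangle between the posts, one square pile with its edges flush, and only then lay the bar back across both posts, centred and seated in their forks. Do not tip over or push about the other things on the counter.

Things in the scene. Friction and masses are not known exactly. Their poses are not given: they have to be found in the camera images.
- stand: fixed wooden display stand. Base board 130 (x) x 230 (y) x 6 mm (z); origin at the centre of its underside, on the counter. Two square brass posts, 14 mm thick, stand on it at y = +95 and y = -95 mm. Each carries a level seat 42 (x) x 16 (y) mm, whose top is 120 mm above the origin, with an upright prong 5 mm thick and 14 mm high at either x edge: a fork 32 mm wide between the prongs (x from -16 to +16 mm), open at the top, in which the bar lies along the stand's y
- pad (a point): centre of the marked rectangle (56 x 120 mm, dark outline, long side along the stand's y) on top of the base board, midway between the posts, 6 mm above the counter; same axes as the stand
- bar_c (a point): centre of the loose dark wooden retaining bar, 22 (x) x 230 (y) x 18 mm (z), 120 g, plain. It starts lying across both posts in their forks, its y along the stand's y
- mat_c (a point): centre of the top of a fixed thin grey felt mat on the counter, 90 (x) x 300 (y) mm, 3 mm thick, for laying the bar on
- leftover_c (a point): centre of the leftover box, the one small carton, 44 (x) x 70 (y) x 24 mm (z), 70 g; it starts on the stand's base board between the posts, below the bar
- tray_in (a point): centre of the inner floor (5 mm above the counter) of the fixed open wooden returns tray: inside 130 (x) x 160 (y) mm, walls 5 mm thick, top of the walls 35 mm above the counter
- carton1_c (a point): centre of a long flat chocolate carton, 56 (x) x 120 (y) x 20 mm (z), rigid, about 130 g, lying flat on the counter at the start; all such cartons are alike, three to five of them are there, the others are absent
- carton2_c (a point): centre of a long flat chocolate carton, 56 (x) x 120 (y) x 20 mm (z), rigid, about 130 g, lying flat on the counter at the start; all such cartons are alike, three to five of them are there, the others are absent
- carton3_c (a point): centre of a long flat chocolate carton, 56 (x) x 120 (y) x 20 mm (z), rigid, about 130 g, lying flat on the counter at the start; all such cartons are alike, three to five of them are there, the others are absent
- carton4_c (a point): centre of a long flat chocolate carton, 56 (x) x 120 (y) x 20 mm (z), rigid, about 130 g, lying flat on the counter at the start; all such cartons are alike, three to five of them are there, the others are absent
- carton5_c (a point): centre of a long flat chocolate carton, 56 (x) x 120 (y) x 20 mm (z), rigid, about 130 g, lying flat on the counter at the start; all such cartons are alike, three to five of them are there, the others are absent
- mug: white ceramic mug, 65 mm tall, 68 mm across, loose, not part of the job; origin at the centre of its underside
- saucer: white saucer, 100 mm across, 14 mm tall, loose, not part of the job; origin at the centre of its underside
- jar: small amber jar with a lid, 68 mm tall, 56 mm across, loose, not part of the job; origin at the centre of its underside
- tin: coppery tin, 70 mm tall, 64 mm across, loose, not part of the job; origin at the centre of its underside
- bowl: white bowl, 110 mm across, 45 mm tall, loose, not part of the job; origin at the centre of its underside

How it is judged:
On the way, in this order (a step that is already met when the one before it is completed fails the run):
1. the bar lies lengthways on the grey mat (x of bar_c in the frame of mat_c between -0.045 and 0.045 m and y of bar_c in the frame of mat_c between -0.06 and 0.06 m and z of bar_c in the frame of mat_c below 0.014 m and angle between the y axis of bar_c and the y axis of mat_c, either way round below 0.35 rad), for 0.2 s.
2. the leftover box is in the returns tray (x of leftover_c in the frame of tray_in between -0.055 and 0.055 m and y of leftover_c in the frame of tray_in between -0.07 and 0.07 m and z of leftover_c in the frame of tray_in below 0.03 m), for 0.2 s.
3. all long cartons lie in one square pile on the marked rectangle, the bar not yet back on (horizontal distance between each of carton1_c, carton2_c, carton3_c, carton4_c, carton5_c and pad below 0.008 m and angle between the y axis of each of carton1_c, carton2_c, carton3_c, carton4_c, carton5_c and the y axis of stand, either way round below 0.08 rad and angle between the z axis of each of carton1_c, carton2_c, carton3_c, carton4_c, carton5_c and the z axis of stand, either way round below 0.08 rad and z of each of carton1_c, carton2_c, carton3_c, carton4_c, carton5_c in the frame of stand below 0.115 m and horizontal distance between carton1_c and carton2_c below 0.007 m and horizontal distance between each of carton1_c, carton2_c and carton3_c below 0.007 m and horizontal distance between each of carton1_c, carton2_c, carton3_c and carton4_c below 0.007 m and horizontal distance between each of carton1_c, carton2_c, carton3_c, carton4_c and carton5_c below 0.007 m and not (x of bar_c in the frame of stand between -0.006 and 0.006 m and y of bar_c in the frame of stand between -0.015 and 0.015 m and z of bar_c in the frame of stand between 0.125 and 0.1335 m and angle between the y axis of bar_c and the y axis of stand, either way round below 0.06 rad)), for 0.2 s.
4. the bar lies across both posts, seated in the forks (x of bar_c in the frame of stand between -0.006 and 0.006 m and y of bar_c in the frame of stand between -0.015 and 0.015 m and z of bar_c in the frame of stand between 0.125 and 0.1335 m and angle between the y axis of bar_c and the y axis of stand, either way round below 0.06 rad), for 0.2 s.
At the end, for the whole second after the job is handed in: all long cartons flat in one pile, centres within 8 mm of the rectangle's and 7 mm of each other's, within 0.08 rad of the stand; leftover box in the tray; bar flat in both forks, centred to 15 mm along and 6 mm across, within 0.06 rad; all released (all of step 2 and all of step 4 and horizontal distance between each of carton1_c, carton2_c, carton3_c, carton4_c, carton5_c and pad below 0.008 m and angle between the y axis of each of carton1_c, carton2_c, carton3_c, carton4_c, carton5_c and the y axis of stand, either way round below 0.08 rad and angle between the z axis of each of carton1_c, carton2_c, carton3_c, carton4_c, carton5_c and the z axis of stand, either way round below 0.08 rad and z of each of carton1_c, carton2_c, carton3_c, carton4_c, carton5_c in the frame of stand below 0.115 m and horizontal distance between carton1_c and carton2_c below 0.007 m and horizontal distance between each of carton1_c, carton2_c and carton3_c below 0.007 m and horizontal distance between each of carton1_c, carton2_c, carton3_c and carton4_c below 0.007 m and horizontal distance between each of carton1_c, carton2_c, carton3_c, carton4_c and carton5_c below 0.007 m); the robot touches nothing.
It fails at once if a thing that is not part of the job is tipped over (angle between any of mug, saucer, jar, tin, bowl's own z axis and vertical above 0.6 rad).
It fails at once if a thing that is not part of the job is pushed more than 60 mm (distance of any of mug, saucer, jar, tin, bowl from where it was at the start of the episode above 0.06 m).
Of carton1, carton2, carton3, carton4, carton5 only 3 to 5 are there at a start; the rules pass over those that are not, and their reading is None.
At some moment in a run one of bar, leftover may be knocked a few centimetres aside while the robot is not near it.
Once in a run the grip may slacken for a moment while it holds something.
It also fails if it takes over 210 s, if anything falls off the work surface, if the arm or the gripper's body presses on something with over 40 N, if the wrist force passes 120 N, or if a joint passes its speed limit or range.

### The arm

A 6-joint arm with a two-finger parallel gripper is mounted at the origin on the work surface. World frame = base frame: x ahead of the robot, y to its left, z up, the work surface at z = 0. Lengths are in m, angles in rad, forces in N, time in s.
With the tool pointing down it reaches from about 0.25 to 0.775 m from the base axis. Payload 4 kg.
Tool frame: the origin (TCP) lies on the centre line of the jaws, within the pads' length; the fingertips stand 14 mm ahead of it and the grasp point (between the pads) lies 5 mm behind it (robot.tcp_to_tips is the distance from the TCP to the fingertips, in m); z points along the fingers, y is the line along which they close (so a half turn about z gives the same grasp; the last joint's range is limited). The gripper opens to 94 mm and grips with 3 to 60 N. Pads are 16 mm wide; open, the fingers measure 119 mm over their backs; the gripper's body (75 mm by 177 mm) begins 78 mm behind the grasp point.
Start: joints at [1.07, 0.087, 1.371, -0, 1.684, -0.103], TCP at [0.213, 0.507, 0.22] pointing down, gripper open.
Joint ranges: [-3.1, 3.1], [-0.76, 2.03], [0.27, 2.55], [-1.08, 4.22], [0.17, 2.65], [-2.57, 2.57]. Speed limits (rad/s): [2.79, 2.79, 3.14, 3.14, 3.14, 3.14].

### API

Orientations are given as [roll, pitch, yaw] about the fixed x, y, z axes, in that order (R = Rz(yaw) Ry(pitch) Rx(roll)).
In Python, from bench import robot gives the robot as it stands.
- The arm moves only by the tool carry_out, never from a script. Its argument "increments" is a list of rows, each a list of 3 entries, a list of its own where there are three numbers: the closure in counts, from 0 (fully open) to 255 (shut), then the shift along the tool's x, y, z in mm, then the turn about the tool's z in degrees. In form: [[fingers, [dx, dy, dz], twist], ...]. A call has 1 to 8 rows; each row shifts and turns the commanded pose from where the row before left it, along the tool's axes as they then stand; what a row does not reach is not made up. A row lasts 1/10 s, in which the tool goes at most 50 mm and 8.59 degrees, less where a joint would pass 70% of its speed; a pose out of reach is approached as far as the arm can. A call with a gripper value outside its range is refused whole. The fingers move at their own pace and stop on an object; the grip force is fixed at half the most. Time passes only in rows, so rows that do not move let the fingers close. It gives the time, the measured TCP pose, the force, the opening and the grip force at its end, in the units of the state.
- robot.get_obs(): the state, without advancing time (a new reading comes with each control period).
- robot.snapshot(name): name is "side" or "top" or "wrist"; returns the picture (384x512x3 uint8, blue, green, red); there is no depth.
- robot.get_calibration(name): a dict with "vfov" (degrees; the focal length in pixels is half the picture's height over the tangent of half this angle, whatever the lens; pixels are square), "cx", "cy" (the principal point, pixels), "T" (4x4, takes a point from camera to world coordinates). Camera axes: x right, y down, z forward; pixel columns grow to the right and rows downward; lengths in m; the calibration is good to about 2 mm. A picture is of the moment at which its call begins: read the wrist's pose just before it. get_calibration takes no time and is no camera call; for the wrist camera it gives the pose at the moment of the call.
- robot.close_job(): hands the job in; it is judged then, once.
The state is a dict: "time": time; "joint_positions": joint angles; "qvel": joint speeds; "joint_torque": joint torques, N m; "tool_pos": TCP position; "ee_rot": TCP orientation; "wrist_force": force on the tool from outside, world axes, zero at the start; "wrist_torque": the same for the moment, N m; "width": finger opening in m; "finger_force": force on a finger pad.
Only numpy, scipy, OpenCV 4.12 (cv2) and the standard library are available. Lean on these libraries where they do the work, as an engineer would, in place of code of your own. Each camera call takes 0.05 s, during which the arm holds its last target. There are 200 camera calls.

## Working session

There is one attempt and no reset: what is moved stays moved. The work goes in short steps, Python scripts to look and compute and a tool call to move; the robot and the scene stay as the last step left them, time stands still between calls to the robot, and variables do not carry over. Pictures are saved under pics/ and viewed, at most 14 in all, crops included, and the job is handed in when it is done.

Besides the shell and the picture viewer there is one more tool, called after "Request:" in YAML: its name, and indented under it one key for each argument. carry_out: Moves the arm, as the interface text tells. Its arguments: {"type":"object","properties":{"increments":{"type":"array","items":{"type":"array"}}},"required":["increments"]}

```bash
mkdir -p pics
cat > h.py <<'E'
import cv2, numpy as np
from bench import robot
from scipy.spatial.transform import Rotation as R
def cal(n):
    c=robot.get_calibration(n); f=192/np.tan(np.radians(c['vfov'])/2)
    return f,c['cx'],c['cy'],np.array(c['T'])
def ray(c,p):
    f,cx,cy,T=c; d=T[:3,:3]@np.array([(p[0]-cx)/f,(p[1]-cy)/f,1]); return T[:3,3],d
def onz(c,p,z):
    o,d=ray(c,p); return o+d*(z-o[2])/d[2]
def proj(c,P):
    f,cx,cy,T=c; q=T[:3,:3].T@(np.array(P)-T[:3,3]); return np.array([cx+f*q[0]/q[2],cy+f*q[1]/q[2]])
def tri(c1,p1,c2,p2):
    o1,d1=ray(c1,p1);o2,d2=ray(c2,p2)
    s=np.linalg.lstsq(np.c_[d1,-d2],o2-o1,rcond=None)[0]
    a,b=o1+d1*s[0],o2+d2*s[1]; return (a+b)/2,np.linalg.norm(a-b)
E
ls
python3 - <<'E'
from h import *
for n in ('side','top','wrist'):
    c=cal(n); im=robot.snapshot(n); cv2.imwrite(f'pics/{n}0.png',im); print(n,c[0],c[1],c[2],c[3].round(3).tolist())
print(robot.get_obs())
E
```

```text
h.py
pics
side 346.80691421758854 258.75682571531956 193.60945750540057 [[0.923, -0.261, 0.284, 0.277], [-0.386, -0.604, 0.697, -0.818], [-0.01, -0.753, -0.658, 0.875], [0.0, 0.0, 0.0, 1.0]]
top 438.22013367796455 248.71536358304482 190.22576372700644 [[0.016, -0.994, 0.108, 0.457], [-1.0, -0.014, 0.022, -0.02], [-0.021, -0.108, -0.994, 1.523], [0.0, 0.0, 0.0, 1.0]]
wrist 268.52641049641386 255.30232327732048 193.98137446608385 [[0.387, 0.888, 0.249, 0.142], [0.922, -0.372, -0.107, 0.537], [-0.002, 0.271, -0.963, 0.382], [0.0, 0.0, 0.0, 1.0]]
{'time': 0.15, 'joint_positions': array([ 1.06990872e+00,  8.78147435e-02,  1.37189341e+00, -7.57038598e-06,
        1.68359045e+00, -1.03088218e-01]), 'qvel': array([-0.00012198, -0.00348083, -0.00523744,  0.00066202, -0.0018949 ,
       -0.0001583 ]), 'joint_torque': array([ 8.13819224e-04, -3.40642798e+01, -3.02794075e+01,  7.17652123e-02,
        3.05837730e-02, -1.34968409e-04]), 'tool_pos': array([0.21287647, 0.50670826, 0.21856384]), 'ee_rot': array([-3.13989499e+00, -1.68068233e-04,  2.74379228e+00]), 'wrist_force': array([ 0.14782469, -0.13171326, -0.10065215]), 'wrist_torque': array([-0.02793623,  0.01631605, -0.03089021]), 'finger_force': 0.0, 'width': 0.09423001627837901}
```

View pics/top0.png

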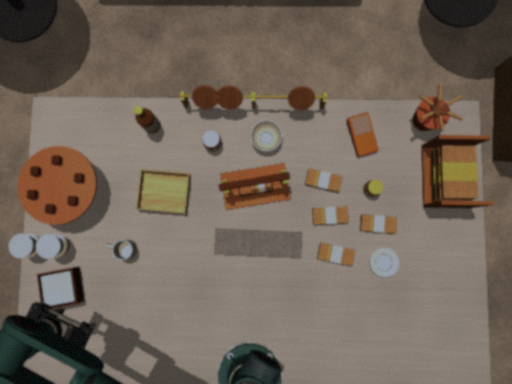

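View pics/side0.png

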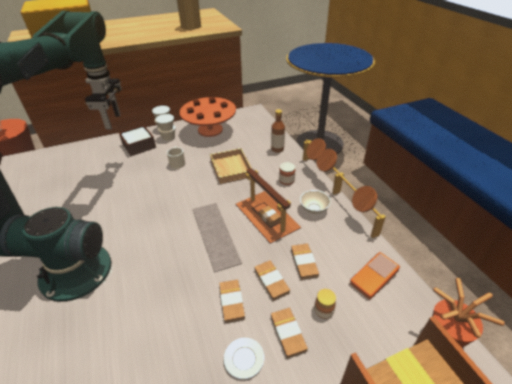

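The top view shows four cartons near (324,180), (330,215), (378,224) and (336,254). The stand is at (256,186), the mat at (258,243) and the tray at (164,192). The side view agrees and shows the leftover box under the bar.

```bash
cat >> h.py <<'E'
def go(x,y,z,yaw=None):
    """print straight shift (in tool axes now) first, then twist (deg, mod 180)"""
    o=robot.get_obs(); p=o['tool_pos']; Y=o['ee_rot'][2]
    c,s=np.cos(Y),np.sin(Y); d=np.array([x,y,z])-p
    print('t%.1f pos'%o['time'],p.round(4),'yaw %.4f'%Y,'shift mm',(1000*np.array([c*d[0]+s*d[1],s*d[0]-c*d[1],-d[2]])).round(1),end=' ')
    if yaw is not None:
        t=(yaw-Y+np.pi/2)%np.pi-np.pi/2; print('twist(about tool z) %.2f'%-np.degrees(t),'j6 %.2f'%o['joint_positions'][5],end='')
    print()
E
python3 - <<'E'
from h import *
c=cal('top')
for n,p,z in [('mat',(258,243),.003),('tray',(164,192),.005),('bar',(256,183),.129),('ca',(324,180),.02),('cb',(330,215),.02),('cc',(378,224),.02),('cd',(336,254),.02),('mug',(124,250),.06),('saucer',(384,262),.01),('tin',(375,187),.07),('jar',(211,140),.06),('bowl',(267,138),.04)]:
    print(n,onz(c,p,z).round(3))
go(0.40,-0.02,0.24,np.pi)
E
```

```text
mat [ 0.44  -0.021  0.003]
tray [0.611 0.31  0.005]
bar [ 0.632 -0.012  0.129]
ca [ 0.659 -0.245  0.02 ]
cb [ 0.539 -0.265  0.02 ]
cc [ 0.511 -0.428  0.02 ]
cd [ 0.407 -0.285  0.02 ]
mug [0.41  0.425 0.06 ]
saucer [ 0.383 -0.449  0.01 ]
tin [ 0.631 -0.406  0.07 ]
jar [0.786 0.144 0.06 ]
bowl [ 0.8   -0.047  0.04 ]
t0.1 pos [0.2129 0.5067 0.2186] yaw 2.7438 shift mm [-376.6 -413.1  -21.4] twist(about tool z) -22.79 j6 -0.10
```

Request:
carry_out:
  increments:
    - [0,[-37,-25,-4],0]
    - [0,[-37,-25,-4],0]
    - [0,[-37,-25,-4],0]
    - [0,[-37,-25,-4],0]
    - [0,[-37,-25,-4],0]
    - [0,[-37,-25,-4],0]
    - [0,[-37,-25,-4],0]

```text
time: 0.85
tool_pos: [0.3845, 0.2437, 0.2474]
ee_rot: [3.141, -0.0, 2.744]
wrist_force: [0.3, 0.4, 0.2]
width: 0.0938
finger_force: 0.0
```

Request:
carry_out:
  increments:
    - [0,[-37,-25,-4],0]
    - [0,[-37,-25,-4],0]
    - [0,[-37,-25,-4],0]
    - [0,[-37,-25,-4],0]
    - [0,[-37,-25,-4],0]
    - [0,[-37,-25,-4],0]
    - [0,[-37,-25,-4],0]

```text
time: 1.55
tool_pos: [0.5556, -0.018, 0.2752]
ee_rot: [3.141, -0.001, 2.744]
wrist_force: [1.2, -0.8, 0.6]
width: 0.0939
finger_force: 0.0
```

Request:
carry_out:
  increments:
    - [0,[0,0,0],8.4]
    - [0,[0,0,0],8.4]
    - [0,[0,0,0],8.4]
    - [0,[0,0,0],8.4]
    - [0,[0,0,0],8.4]
    - [0,[0,0,0],8.4]
    - [0,[0,0,0],8.4]
    - [0,[0,0,0],8.4]

```text
time: 2.35
tool_pos: [0.5549, -0.0163, 0.2749]
ee_rot: [-3.141, -0.0, 1.565]
wrist_force: [-0.3, 0.1, -0.3]
width: 0.0943
finger_force: 0.0
```

Request:
carry_out:
  increments:
    - [0,[0,0,0],0]
    - [0,[0,0,0],0]
    - [0,[0,0,0],0]

```text
time: 2.65
tool_pos: [0.555, -0.0163, 0.2753]
ee_rot: [-3.141, -0.0, 1.573]
wrist_force: [-0.7, 0.9, 0.3]
width: 0.0939
finger_force: 0.0
```

Run:
```python
from h import *
import pickle
go(.56,-.02,.27,np.pi/2)
c=cal('wrist'); im=robot.snapshot('wrist'); cv2.imwrite('pics/w1.png',im); pickle.dump(c,open('w1.pkl','wb'))
```

```text
t2.6 pos [ 0.555  -0.0163  0.2753] yaw 1.5729 shift mm [-3.8  5.   5.3] twist(about tool z) 0.12 j6 -0.13
```

View pics/w1.png

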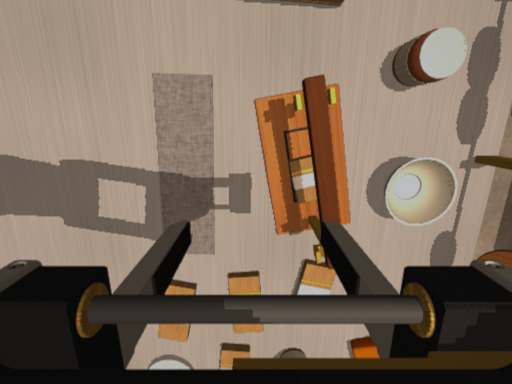

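The wrist view shows the board with corners near (256,98), (338,86), (349,221) and (277,234). The bar runs from (315,77) down to about (333,265), where the gripper hides it. The mat is about (153-213, 75-252). I'll take a second view from further back.

Request:
carry_out:
  increments:
    - [0,[-40,0,0],0]
    - [0,[-40,0,0],0]
    - [0,[0,0,0],0]
    - [0,[0,0,0],0]
    - [0,[0,0,0],0]

```text
time: 3.2
tool_pos: [0.5551, -0.0955, 0.2755]
ee_rot: [3.141, -0.001, 1.572]
wrist_force: [-0.4, 1.1, -0.4]
width: 0.0937
finger_force: 0.0
```

Run:
```python
from h import *
import pickle
go(.56,-.02,.27,np.pi/2)
c=cal('wrist'); im=robot.snapshot('wrist'); cv2.imwrite('pics/w2.png',im); pickle.dump(c,open('w2.pkl','wb'))
for k in (1,2):
    im=cv2.imread(f'pics/w{k}.png'); h=cv2.cvtColor(im,cv2.COLOR_BGR2HSV)
    if k==1:
        for n,p in [('bar',(325,150)),('board',(285,210)),('board',(340,180)),('left',(302,143)),('left',(305,180)),('mat',(185,120)),('tbl',(230,60)),('barside',(310,120)),('carton',(245,285))]: print(n,h[p[1],p[0]])
cv2.imwrite('pics/w2c.png',cv2.resize(im[60:330,230:400],None,fx=2.2,fy=2.2,interpolation=cv2.INTER_CUBIC))
```

```text
t3.2 pos [ 0.5551 -0.0955  0.2755] yaw 1.5721 shift mm [75.5  5.   5.5] twist(about tool z) 0.08 j6 -0.27
bar [ 10 194 108]
board [ 12 187 175]
board [ 12 188 179]
left [ 13 181 190]
left [ 50   4 190]
mat [ 13  54 146]
tbl [ 13  52 175]
barside [ 11 197  84]
carton [ 15 160 187]
```

View pics/w2.png

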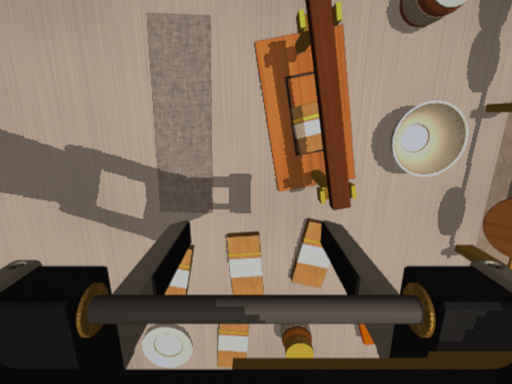

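The second view shows the bar's near end at (333-350, 207). The board's near corners are at (278,190) and (354,178), and the far prongs at (303,20) and (338,13).

```bash
python3 - <<'E'
from h import *
import pickle
C=[pickle.load(open(f'w{k}.pkl','rb')) for k in (1,2)]
res=[]
for k in (1,2):
    im=cv2.imread(f'pics/w{k}.png'); h=cv2.cvtColor(im,cv2.COLOR_BGR2HSV)
    H,S,V=[h[...,i].astype(int) for i in range(3)]
    roi=np.zeros(H.shape,bool); roi[0:245 if k==1 else 225,245:368]=1
    bar=(S>165)&(V<135)&roi; full=(S>120)&roi; br=(H>22)&(H<32)&(S>120)&roi
    bar=cv2.morphologyEx(bar.astype(np.uint8),cv2.MORPH_OPEN,np.ones((5,5)))
    for n,m in (('bar',bar),('board',full.astype(np.uint8))):
        cs=max(cv2.findContours(m,0,2)[0],key=cv2.contourArea)
        print(k,n,cv2.contourArea(cs),cv2.approxPolyDP(cs,4,True)[:,0].tolist())
    n,l,s,ce=cv2.connectedComponentsWithStats(br.astype(np.uint8))
    print([(s[i,:].tolist()) for i in range(1,n) if s[i,4]>15])
    cv2.imwrite(f'pics/m{k}.png',bar*255)
    mat=((V<160)&(S<80)).astype(np.uint8)
a,b=C
for n,p,q in [('prongL',(298,102),(303,20)),('prongR',(333,96),(338,13)),('corn TL',(256,98),(256,41)),('corn BL',(277,234),(278,190)),('corn BR',(349,221),(354,178))]:
    P,e=tri(a,p,b,q); print(n,P.round(4),round(e,4))
E
python3 - <<'E'
import cv2,numpy as np
a=[cv2.resize(cv2.imread(f'pics/w{k}.png')[y:y+240,245:375],None,fx=2.5,fy=2.5,interpolation=cv2.INTER_CUBIC) for k,y in ((1,60),(2,0))]
cv2.imwrite('pics/crop1.png',np.hstack(a))
E
```

```text
1 bar 4971.0 [[323, 76], [305, 79], [303, 90], [318, 218], [302, 220], [291, 192], [283, 131], [296, 104], [271, 100], [265, 120], [272, 123], [288, 219], [282, 231], [310, 224], [320, 234], [324, 219], [339, 221], [330, 92]]
1 board 11105.0 [[323, 75], [305, 79], [303, 90], [255, 99], [277, 233], [312, 228], [320, 244], [324, 219], [350, 221], [338, 85], [326, 86]]
[[329, 88, 7, 16, 88], [295, 94, 7, 16, 93], [301, 168, 13, 5, 35]]
2 bar 10564.0 [[307, 0], [308, 29], [299, 28], [295, 46], [271, 42], [264, 56], [265, 65], [273, 68], [289, 178], [284, 186], [303, 186], [313, 179], [327, 189], [333, 208], [349, 206], [351, 184], [333, 32], [336, 10], [329, 0]]
2 board 14513.0 [[306, 0], [308, 12], [298, 11], [297, 33], [254, 43], [278, 190], [319, 184], [319, 200], [329, 198], [334, 209], [349, 206], [349, 197], [355, 197], [355, 186], [347, 181], [354, 177], [343, 31], [337, 24], [340, 2], [332, 8], [330, 0]]
[[335, 2, 7, 19, 108], [298, 10, 8, 21, 118], [303, 114, 17, 7, 54], [320, 187, 5, 17, 66], [351, 186, 5, 13, 58]]
prongL [0.6041 0.0796 0.1277] 0.0019
prongR [0.6406 0.0859 0.128 ] 0.0009
corn TL [ 0.5573  0.0926 -0.0016] 0.0002
corn BL [ 0.5944 -0.1314  0.0081] 0.0
corn BR [ 0.7261 -0.1156 -0.0137] 0.0012
```

View pics/crop1.png

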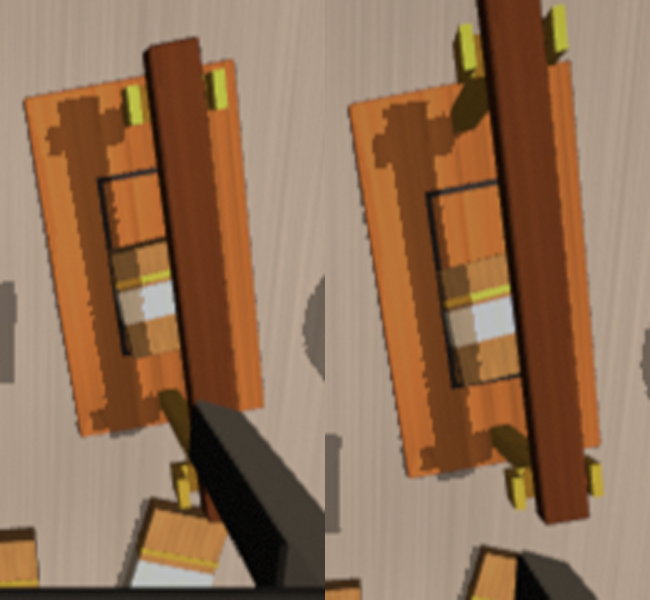

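The crops show the full board, the marked rectangle with the leftover box in its near part, and both bar ends.

Run:
```python
from h import *
import pickle
a,b=[pickle.load(open(f'w{k}.pkl','rb')) for k in (1,2)]
cs=[]
for c,ps in ((a,[(255.5,98.5),(338,85.5),(349.5,220.5),(277.5,233)]),(b,[(255.5,42),(343,31),(354,177.5),(278,190)])):
    P=np.array([onz(c,p,.006)[:2] for p in ps]); cs.append(P)
    u=(P[0]+P[1]-P[2]-P[3]); print('stand c',P.mean(0).round(4),'dir y deg',np.degrees(np.arctan2(u[1],u[0])).round(2),'len',np.linalg.norm(P[0]-P[3]).round(4),np.linalg.norm(P[0]-P[1]).round(4))
for z in (.136,.138):
    f=(onz(a,(305.5,79),z)+onz(a,(324,76),z))/2; n=(onz(b,(333.5,208),z)+onz(b,(349.5,206),z))/2
    d=f-n; print('bar',((f+n)/2).round(4),np.linalg.norm(d).round(4),np.degrees(np.arctan2(d[1],d[0])).round(2), np.linalg.norm(onz(a,(305.5,79),z)-onz(a,(324,76),z)))
L=[onz(a,p,.0) for p in [(153,74),(213,75)]]+[onz(b,p,.003) for p in [(148,14),(211,14),(159,212),(213,211)]]
print('mat',np.round(L,4).tolist())
# marked rect w2 and leftover
k=lambda x,y:(245+(x-325)/2.5,y/2.5)
print('rect left edge',[onz(b,k(*p),.006).round(4).tolist() for p in ((429,193),(453,388))])
for z in (.006,.03): print('left',[onz(b,k(*p),z).round(4).tolist() for p in ((437,268),(455,388),(520,373))])
```

```text
stand c [ 0.6378 -0.009 ] dir y deg 100.01 len 0.2252 0.1255
stand c [ 0.6381 -0.0123] dir y deg 99.8 len 0.2246 0.1261
bar [ 0.6387 -0.0074  0.136 ] 0.2255 100.45 0.01937102993045156
bar [ 0.6382 -0.0072  0.138 ] 0.2246 100.43 0.0192431931448304
mat [[0.4017, 0.1263, 0.0], [0.4922, 0.1251, 0.0], [0.4039, 0.1256, 0.003], [0.4934, 0.1257, 0.003], [0.391, -0.1722, 0.003], [0.484, -0.1702, 0.003]]
rect left edge [[0.6032, 0.0423, 0.006], [0.6225, -0.0739, 0.006]]
left [[0.6095, -0.0003, 0.006], [0.6238, -0.0739, 0.006], [0.665, -0.0643, 0.006]]
left [[0.6066, -0.0013, 0.03], [0.62, -0.0708, 0.03], [0.659, -0.0617, 0.03]]
```

Run:
```python
from h import *
Y=np.radians(100.1)
o=robot.get_obs(); d=np.array([.638,-.009,.127])-o['tool_pos']; c,s=np.cos(Y),np.sin(Y)
print((1000*np.array([c*d[0]+s*d[1],s*d[0]-c*d[1],-d[2]])).round(1)); go(.638,-.009,.127,Y)
```

```text
[ 70.4  96.7 148.6]
t3.2 pos [ 0.5551 -0.0953  0.2756] yaw 1.5726 shift mm [ 86.1  83.  148.6] twist(about tool z) -10.00 j6 -0.27
```

Request:
carry_out:
  increments:
    - [0,[0,0,0],-5]
    - [0,[0,0,0],-5]
    - [0,[35,48,0],0]
    - [0,[35,48,0],0]
    - [0,[0,0,30],0]
    - [0,[0,0,30],0]
    - [0,[0,0,30],0]

```text
time: 3.95
tool_pos: [0.6247, -0.0221, 0.1845]
ee_rot: [3.141, -0.0, 1.749]
wrist_force: [-0.1, -0.3, -0.2]
width: 0.0943
finger_force: 0.0
```

Run:
```python
from h import *
go(.638,-.009,.127,np.radians(100.1))
```

```text
t4.0 pos [ 0.6247 -0.0221  0.1845] yaw 1.7488 shift mm [10.6 15.4 57.5] twist(about tool z) 0.10 j6 -0.30
```

Request:
carry_out:
  increments:
    - [0,[10.5,15.5,0],0]
    - [0,[0,0,20],0]
    - [0,[0,0,20],0]
    - [0,[0,0,17],0]
    - [0,[0,0,0],0]
    - [255,[0,0,0],0]
    - [255,[0,0,0],0]
    - [255,[0,0,0],0]

```text
time: 4.75
tool_pos: [0.6386, -0.011, 0.1302]
ee_rot: [3.139, 0.001, 1.746]
wrist_force: [0.4, 0.3, -0.4]
width: 0.0735
finger_force: 0.0
```

Request:
carry_out:
  increments:
    - [255,[0,0,0],0]
    - [255,[0,0,0],0]
    - [255,[0,0,0],0]
    - [255,[0,0,0],0]
    - [255,[0,0,0],0]

```text
time: 5.25
tool_pos: [0.6378, -0.0112, 0.1284]
ee_rot: [-3.142, -0.0, 1.745]
wrist_force: [0.4, -0.4, -0.2]
width: 0.0334
finger_force: 0.0
```

Request:
carry_out:
  increments:
    - [255,[0,0,0],0]
    - [255,[0,0,0],0]
    - [255,[0,0,0],0]
    - [255,[0,0,0],0]

```text
time: 5.65
tool_pos: [0.6378, -0.0112, 0.1284]
ee_rot: [-3.142, -0.0, 1.745]
wrist_force: [-0.1, -0.1, -0.3]
width: 0.0219
finger_force: 30.0
```

Request:
carry_out:
  increments:
    - [255,[0,0,-20],0]
    - [255,[0,0,-25],0]
    - [255,[0,0,-25],0]
    - [255,[0,0,0],0]
    - [255,[0,0,0],0]

```text
time: 6.15
tool_pos: [0.6379, -0.0112, 0.1982]
ee_rot: [3.141, 0.0, 1.746]
wrist_force: [0.3, 0.9, -1.3]
width: 0.0216
finger_force: 30.0
```

Run:
```python
from h import *
go(.446,-.023,.16,np.radians(92))
```

```text
t6.2 pos [ 0.6379 -0.0112  0.1982] yaw 1.7455 shift mm [  21.7 -191.    38.2] twist(about tool z) 8.01 j6 -0.28
```

Request:
carry_out:
  increments:
    - [255,[4,-38,0],0]
    - [255,[4,-38,0],0]
    - [255,[4,-38,0],0]
    - [255,[4,-38,0],0]
    - [255,[4,-38,0],0]
    - [255,[0,0,30],4]
    - [255,[0,0,40],4]
    - [255,[0,0,40],4]

```text
time: 6.95
tool_pos: [0.4459, -0.0243, 0.0859]
ee_rot: [-3.141, -0.0, 1.533]
wrist_force: [0.4, -0.4, -1.2]
width: 0.0216
finger_force: 30.0
```

Run:
```python
from h import *
go(.4445,-.023,.0195,np.radians(88))
```

```text
t7.0 pos [ 0.4459 -0.0243  0.0859] yaw 1.5330 shift mm [ 1.3 -1.4 66.4] twist(about tool z) -0.17 j6 -0.14
```

Request:
carry_out:
  increments:
    - [255,[0,0,30],0]
    - [255,[0,0,22],0]
    - [255,[0,0,8],0]
    - [255,[0,0,3],0]
    - [255,[0,0,0],0]
    - [255,[0,0,0],0]
    - [130,[0,0,0],0]
    - [130,[0,0,0],0]

```text
time: 7.75
tool_pos: [0.4483, -0.0247, 0.0267]
ee_rot: [3.139, 0.0, 1.536]
wrist_force: [-0.1, 0.2, -0.5]
width: 0.0344
finger_force: 0.0
```

Request:
carry_out:
  increments:
    - [130,[0,0,0],0]
    - [130,[0,0,0],0]
    - [130,[0,0,0],0]
    - [130,[0,0,-20],0]
    - [0,[0,0,-40],0]
    - [0,[0,0,-40],0]
    - [0,[0,0,-40],0]
    - [0,[0,0,0],0]

```text
time: 8.55
tool_pos: [0.4509, -0.0251, 0.1723]
ee_rot: [3.129, 0.002, 1.536]
wrist_force: [0.4, 0.4, 0.4]
width: 0.0745
finger_force: 0.0
```

Run:
```python
from h import *
go(.63,-.12,.22,np.radians(100))
```

```text
t8.6 pos [ 0.4509 -0.0251  0.1723] yaw 1.5361 shift mm [-88.6 182.3 -47.7] twist(about tool z) -11.99 j6 -0.15
```

Request:
carry_out:
  increments:
    - [0,[-22,40,-10],0]
    - [0,[-22,40,-10],0]
    - [0,[-22,40,0],0]
    - [0,[-22,40,0],0]
    - [0,[-20,22,0],-4]
    - [0,[0,0,0],-8]
    - [0,[0,0,0],0]
    - [0,[0,0,0],0]

```text
time: 9.35
tool_pos: [0.625, -0.1385, 0.1845]
ee_rot: [-3.14, -0.001, 1.743]
wrist_force: [0.0, -0.4, 0.2]
width: 0.0939
finger_force: 0.0
```

Run:
```python
from h import *
import pickle
go(.638,-.035,.2,np.radians(100))
c=cal('wrist'); im=robot.snapshot('wrist'); cv2.imwrite('pics/w3.png',im); pickle.dump(c,open('w3.pkl','wb'))
```

```text
t9.3 pos [ 0.625  -0.1385  0.1845] yaw 1.7428 shift mm [ 99.7  30.5 -15.5] twist(about tool z) -0.15 j6 -0.48
```

View pics/w3.png

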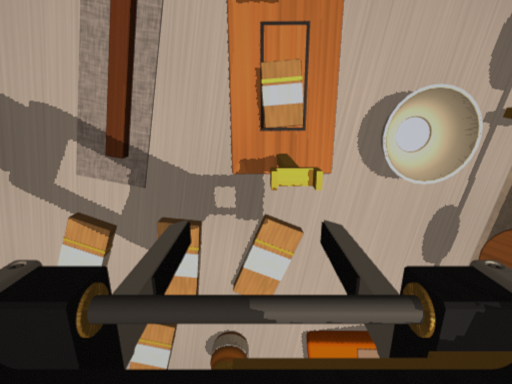

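The bar lies on the mat at about (118,80). The leftover box's top spans about (262,61)-(302,127), and the pad outline spans (261,22)-(308,129).

Run:
```python
from h import *
import pickle
c=pickle.load(open('w3.pkl','rb')); im=cv2.imread('pics/w3.png'); h=cv2.cvtColor(im,cv2.COLOR_BGR2HSV)
V=h[...,2]
m=((V<75)).astype(np.uint8); m[:15]=0; m[140:]=0; m[:,:250]=0; m[:,325:]=0
ct=max(cv2.findContours(m,0,2)[0],key=cv2.contourArea); r=cv2.minAreaRect(ct); print('rect px',r)
b=np.array([onz(c,p,.006) for p in cv2.boxPoints(r)]); print('pad',b.mean(0).round(4), [np.linalg.norm(b[i]-b[i-1]).round(4) for i in range(4)], [np.degrees(np.arctan2(*(b[i]-b[i-1])[[1,0]])).round(1) for i in range(4)])
P=np.array([onz(c,p,.03) for p in [(261.5,62),(300.5,59.5),(303.5,125),(264,128)]]); print('left',P.mean(0).round(4),[np.linalg.norm(P[i]-P[i-1]).round(4) for i in range(4)],[np.degrees(np.arctan2(*(P[i]-P[i-1])[[1,0]])).round(1) for i in range(4)])
L=P.mean(0); go(L[0],L[1],.019,np.radians(98))
for z in (.012,.021): print('bar end',onz(c,(107,155),z).round(4),onz(c,(128,157),z).round(4))
```

```text
rect px ((284.4999694824219, 74.99999237060547), (46.99999237060547, 107.99998474121094), 0.0)
pad [ 0.6387 -0.0097  0.006 ] [np.float64(0.0583), np.float64(0.1178), np.float64(0.0527), np.float64(0.1179)] [np.float64(-170.1), np.float64(100.2), np.float64(9.8), np.float64(-77.1)]
left [ 0.6381 -0.0308  0.03  ] [np.float64(0.0695), np.float64(0.0421), np.float64(0.0688), np.float64(0.0454)] [np.float64(102.6), np.float64(13.2), np.float64(-74.7), np.float64(-165.9)]
t9.4 pos [ 0.625  -0.1383  0.185 ] yaw 1.7435 shift mm [103.6  31.5 166. ] twist(about tool z) 1.89 j6 -0.48
bar end [ 0.4375 -0.1363  0.012 ] [ 0.4635 -0.1343  0.012 ]
bar end [ 0.4422 -0.1343  0.021 ] [ 0.4675 -0.1324  0.021 ]
```

Request:
carry_out:
  increments:
    - [0,[35,10.5,0],0]
    - [0,[35,10.5,0],0]
    - [0,[34,10.5,0],-4]
    - [0,[0,0,40],0]
    - [0,[0,0,40],0]
    - [0,[0,0,40],0]
    - [60,[0,0,30],0]
    - [60,[0,0,0],0]

```text
time: 10.2
tool_pos: [0.6336, -0.0297, 0.0298]
ee_rot: [-3.131, -0.004, 1.815]
wrist_force: [-0.3, -1.1, -0.8]
width: 0.0813
finger_force: 0.0
```

Run:
```python
from h import *
go(.638,-.0308,.023,np.radians(103.5))
```

```text
t10.2 pos [ 0.6336 -0.0297  0.0298] yaw 1.8146 shift mm [-2.2  4.   6.8] twist(about tool z) 0.47 j6 -0.38
```

Request:
carry_out:
  increments:
    - [60,[-2,4,6],0]
    - [60,[0,0,0],0]
    - [255,[0,0,0],0]
    - [255,[0,0,0],0]
    - [255,[0,0,0],0]
    - [255,[0,0,0],0]
    - [255,[0,0,0],0]
    - [255,[0,0,0],0]

```text
time: 11.0
tool_pos: [0.6428, -0.032, 0.0302]
ee_rot: [3.141, 0.0, 1.815]
wrist_force: [-1.4, 0.4, 3.7]
width: 0.0437
finger_force: 30.0
```

Request:
carry_out:
  increments:
    - [255,[0,0,0],0]
    - [255,[0,0,-25],0]
    - [255,[0,0,-40],0]
    - [255,[0,0,-40],0]
    - [255,[0,0,-40],0]
    - [255,[0,0,0],0]

```text
time: 11.6
tool_pos: [0.6463, -0.0321, 0.1821]
ee_rot: [3.128, 0.005, 1.815]
wrist_force: [-0.1, 0.0, 0.6]
width: 0.044
finger_force: 30.0
```

Run:
```python
from h import *
go(.611,.31,.16,np.radians(88))
```

```text
t11.6 pos [ 0.6463 -0.0321  0.1821] yaw 1.8154 shift mm [340.4  48.6  22.1] twist(about tool z) 16.02 j6 -0.38
```

Request:
carry_out:
  increments:
    - [255,[42,6,0],0]
    - [255,[42,6,0],0]
    - [255,[42,6,0],0]
    - [255,[42,6,0],0]
    - [255,[42,6,0],0]
    - [255,[42,6,0],0]
    - [255,[42,6,0],0]
    - [255,[42,6,0],0]

```text
time: 12.4
tool_pos: [0.6071, 0.3075, 0.1722]
ee_rot: [-3.139, -0.0, 1.815]
wrist_force: [1.5, -0.1, -1.5]
width: 0.0439
finger_force: 30.0
```

Request:
carry_out:
  increments:
    - [255,[0,0,0],8]
    - [255,[0,0,0],8]
    - [255,[0,0,40],0]
    - [255,[0,0,35],0]
    - [255,[0,0,25],0]
    - [255,[0,0,0],0]
    - [255,[0,0,0],0]

```text
time: 13.1
tool_pos: [0.6074, 0.3056, 0.073]
ee_rot: [-3.139, 0.001, 1.536]
wrist_force: [-0.1, -0.1, 0.3]
width: 0.0437
finger_force: 30.0
```

Run:
```python
from h import *
go(.608,.308,.031,np.radians(88))
im=robot.snapshot('top'); cv2.imwrite('pics/t1.png',cv2.resize(im[140:280,100:400],None,fx=2.5,fy=2.5))
```

```text
t13.1 pos [0.6074 0.3056 0.073 ] yaw 1.5360 shift mm [ 2.4  0.6 42. ] twist(about tool z) 0.01 j6 0.42
```

View pics/t1.png

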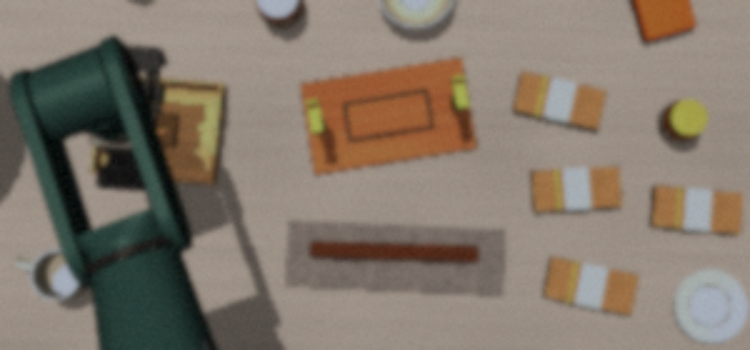

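The top view shows the bar on the mat, the stand empty and the gripper over the tray. I'll lower and release the box.

Request:
carry_out:
  increments:
    - [255,[0,0,20],0]
    - [255,[0,0,15],0]
    - [255,[0,0,6],0]
    - [255,[0,0,0],0]
    - [255,[0,0,0],0]
    - [80,[0,0,0],0]
    - [80,[0,0,0],0]
    - [80,[0,0,0],0]

```text
time: 13.95
tool_pos: [0.6084, 0.306, 0.0344]
ee_rot: [3.14, -0.001, 1.536]
wrist_force: [-0.1, -0.9, -0.2]
width: 0.063
finger_force: 0.0
```

Request:
carry_out:
  increments:
    - [80,[0,0,0],0]
    - [80,[0,0,-20],0]
    - [80,[0,0,-40],0]
    - [80,[0,0,-40],0]
    - [0,[0,0,-40],0]
    - [0,[0,0,-20],0]
    - [0,[0,0,0],0]

```text
time: 14.65
tool_pos: [0.6098, 0.3066, 0.1992]
ee_rot: [3.133, -0.004, 1.536]
wrist_force: [0.0, 1.4, 0.2]
width: 0.085
finger_force: 0.0
```

Run:
```python
from h import *
go(.51,-.40,.22,np.radians(90))
im=robot.snapshot('wrist'); cv2.imwrite('pics/wt.png',im)
```

```text
t14.7 pos [0.6098 0.3066 0.1992] yaw 1.5361 shift mm [-709.7  -75.3  -20.8] twist(about tool z) -1.99 j6 0.42
```

Request:
carry_out:
  increments:
    - [0,[-47,-3.4,-4],0]
    - [0,[-47,-3.4,-4],0]
    - [0,[-47,-3.4,-4],0]
    - [0,[-47,-3.4,-4],0]
    - [0,[-47,-3.4,-4],0]
    - [0,[-47,-3.4,-4],0]
    - [0,[-47,-3.4,-4],0]
    - [0,[-47,-3.4,-4],0]

```text
time: 15.5
tool_pos: [0.566, -0.0706, 0.2224]
ee_rot: [-3.137, -0.001, 1.536]
wrist_force: [0.3, 0.0, -0.5]
width: 0.0939
finger_force: 0.0
```

Request:
carry_out:
  increments:
    - [0,[-47,-3.4,-4],0]
    - [0,[-47,-3.4,-4],0]
    - [0,[-47,-3.4,-4],0]
    - [0,[-47,-3.4,-4],0]
    - [0,[-47,-3.4,-4],0]
    - [0,[-47,-3.4,-4],0]
    - [0,[-47,-3.4,-4],0]
    - [0,[-47,-3.4,-4],0]

```text
time: 16.3
tool_pos: [0.5263, -0.4452, 0.254]
ee_rot: [-3.138, -0.004, 1.536]
wrist_force: [-0.2, -0.3, 0.5]
width: 0.0941
finger_force: 0.0
```

Request:
carry_out:
  increments:
    - [0,[0,0,0],0]
    - [0,[0,0,0],0]
    - [0,[0,0,0],0]
    - [0,[0,0,0],0]

```text
time: 16.7
tool_pos: [0.5279, -0.4421, 0.2571]
ee_rot: [-3.141, -0.001, 1.538]
wrist_force: [0.1, 0.6, 0.0]
width: 0.0942
finger_force: 0.0
```

Run:
```python
from h import *
import pickle
go(.51,-.45,.22,np.radians(90))
c=cal('wrist'); im=robot.snapshot('wrist'); cv2.imwrite('pics/w4.png',im); pickle.dump(c,open('w4.pkl','wb'))
a=cv2.imread('pics/wt.png'); cv2.imwrite('pics/w4b.png',np.hstack([cv2.resize(im[:300],None,fx=1,fy=1),a[100:400:1,200:400][:300] if 0 else a[:300,180:400]]))
```

```text
t16.7 pos [ 0.5279 -0.4421  0.2571] yaw 1.5381 shift mm [ -8.5 -17.6  37.1] twist(about tool z) -1.87 j6 -0.75
```

View pics/w4b.png

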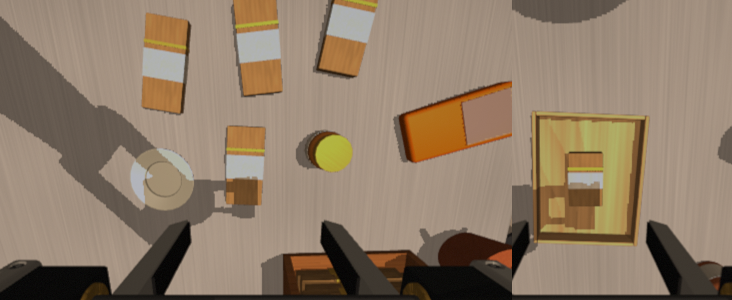

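The wrist picture shows cartons at (165,62), (258,46), (347,35) cut off at the top, and (245,166). The tin is at (332,152) and the saucer at (162,180). The inset confirms the leftover box is in the tray. One more view from 50 mm ahead will give heights.

Request:
carry_out:
  increments:
    - [0,[25,0,0],0]
    - [0,[25,0,0],0]
    - [0,[0,0,0],0]
    - [0,[0,0,0],0]
    - [0,[0,0,0],0]

```text
time: 17.25
tool_pos: [0.5292, -0.3941, 0.2577]
ee_rot: [3.141, 0.001, 1.536]
wrist_force: [0.2, 0.3, 0.6]
width: 0.0941
finger_force: 0.0
```

```bash
cat > m.py <<'E'
from h import *
import pickle
def cartons(im,lim=225):
    h=cv2.cvtColor(im,cv2.COLOR_BGR2HSV); S,V=h[...,1],h[...,2]
    m=((S>110)&(V>85)).astype(np.uint8); m[lim:]=0
    m=cv2.morphologyEx(m,cv2.MORPH_OPEN,np.ones((3,3)))
    w=((S<40)&(V>170)).astype(np.uint8)
    return m,w
def rects(im,seeds,lim=225,rad=48):
    m,w=cartons(im,lim); out=[]
    for s in seeds:
        k=np.zeros_like(m); cv2.circle(k,s,rad,1,-1)
        n,l,st,ce=cv2.connectedComponentsWithStats(m*k)
        pts=np.vstack([np.argwhere(l==i)[:,::-1] for i in range(1,n) if st[i,4]>60])
        r=cv2.minAreaRect(pts.astype(np.float32)); (w_,h_)=r[1]
        b=cv2.boxPoints((r[0],(w_+1,h_+1),r[2])); out.append((r,b))
    return out
def meas(c,b,z=.02):
    # centre, long dir deg, dims on plane z
    P=np.array([onz(c,p,z)[:2] for p in b]); e=[P[1]-P[0]+P[2]-P[3],P[2]-P[1]+P[3]-P[0]]
    L=[np.linalg.norm(x)/2 for x in e]; i=int(np.argmax(L)); u=e[i]
    return P.mean(0),np.degrees(np.arctan2(u[1],u[0]))%180,L[i],L[1-i]
E
python3 - <<'E'
from m import *
c2=cal('wrist'); im2=robot.snapshot('wrist'); cv2.imwrite('pics/w5.png',im2); pickle.dump(c2,open('w5.pkl','wb'))
c1=pickle.load(open('w4.pkl','rb')); im1=cv2.imread('pics/w4.png'); go(.5,-.4,.25,1.57)
S1=[(165,62),(258,46),(245,166)]
C0=[onz(c1,s,.02) for s in S1]; S2=[tuple(int(v) for v in proj(c2,P)) for P in C0]
R1=rects(im1,S1,rad=56); R2=rects(im2,S2,rad=56)
for (r1,b1),(r2,b2) in zip(R1,R2):
    P,e=tri(c1,r1[0],c2,r2[0]); print(np.round(r1[0],1),np.round(r2[0],1),'tri',P.round(4),round(e,4))
    for c,b in((c1,b1),(c2,b2)): q=meas(c,b); print('  ',q[0].round(4),np.round(q[1:],4))
s=tuple(int(v) for v in proj(c2,onz(c1,(347,33),.02))); print(s)
(r,b),=rects(im2,[s],rad=56); q=meas(c2,b); print('a',r,q[0].round(4),np.round(q[1:],4))
E
```

```text
t17.3 pos [ 0.5291 -0.3944  0.2574] yaw 1.5357 shift mm [ -6.6 -28.9   7.4] twist(about tool z) -1.97 j6 -0.69
[163.6  62.7] [166.6  99.9] tri [ 0.4094 -0.2865  0.0208] 0.0001
   [ 0.4087 -0.2891] [7.84543e+01 1.24000e-01 5.92000e-02]
   [ 0.4086 -0.2891] [7.86391e+01 1.23400e-01 5.88000e-02]
[257.9  46.1] [258.5  82.1] tri [ 0.5394 -0.2647 -0.0036] 0.0011
   [ 0.5385 -0.2728] [9.33567e+01 1.17400e-01 5.87000e-02]
   [ 0.5397 -0.2702] [9.50141e+01 1.20200e-01 5.88000e-02]
[244.  165.2] [244.7 191.5] tri [ 0.51   -0.4411 -0.0417] 0.0007
   [ 0.5124 -0.4332] [8.46426e+01 1.20300e-01 5.84000e-02]
   [ 0.5133 -0.4263] [8.4904e+01 1.0850e-01 5.8300e-02]
(343, 71)
a ((346.77325439453125, 62.93267822265625), (42.19569778442383, 94.3031234741211), 12.724355697631836) [ 0.6605 -0.2499] [7.92439e+01 1.17500e-01 5.99000e-02]
```

```bash
cat >> h.py <<'E'
def gt(x,y,z,deg):
    "twist first, then shift"
    o=robot.get_obs(); Y=o['ee_rot'][2]; t=(np.radians(deg)-Y+np.pi/2)%np.pi-np.pi/2; Y+=t
    c,s=np.cos(Y),np.sin(Y); d=np.array([x,y,z])-o['tool_pos']
    print('t%.1f'%o['time'],o['tool_pos'].round(4),'twist %.2f'%-np.degrees(t),'then shift',(1000*np.array([c*d[0]+s*d[1],s*d[0]-c*d[1],-d[2]])).round(1),'j6 %.2f'%o['joint_positions'][5],'w',o['width'].round(4))
E
python3 -c "
from h import *
gt(.512,-.433,.018,84.8)"
```

```text
Traceback (most recent call last):
  File "h.py", line 29, in gt
    print('t%.1f'%o['time'],o['tool_pos'].round(4),'twist %.2f'%-np.degrees(t),'then shift',(1000*np.array([c*d[0]+s*d[1],s*d[0]-c*d[1],-d[2]])).round(1),'j6 %.2f'%o['joint_positions'][5],'w',o['width'].round(4))
                                                                                                                                                                                                ^^^^^^^^^^^^^^^^
AttributeError: 'float' object has no attribute 'round'
```

```bash
sed -i "s/o\['width'\].round(4)/round(o['width'],4)/" h.py; python3 -c "
from h import *
gt(.512,-.433,.018,84.8)"
```

```text
t17.3 [ 0.5291 -0.3944  0.2574] twist 3.19 then shift [-40.  -13.5 239.4] j6 -0.69 w 0.0936
```

Request:
carry_out:
  increments:
    - [40,[0,0,0],3.2]
    - [40,[-20,-7,0],0]
    - [40,[-20,-6.5,0],0]
    - [40,[0,0,45],0]
    - [40,[0,0,45],0]
    - [40,[0,0,45],0]
    - [40,[0,0,35],0]
    - [40,[0,0,0],0]

```text
time: 18.1
tool_pos: [0.5082, -0.4307, 0.0793]
ee_rot: [-3.13, -0.009, 1.479]
wrist_force: [-1.7, 1.0, -0.7]
width: 0.0795
finger_force: 0.0
```

```bash
python3 -c "
from h import *
gt(.512,-.433,.018,84.8)"
```

```text
t18.1 [ 0.5082 -0.4307  0.0793] twist -0.08 then shift [-2.   4.  61.3] j6 -0.70 w 0.0795
```

Request:
carry_out:
  increments:
    - [40,[-1,1,0],0]
    - [40,[0,0,20],0]
    - [40,[0,0,20],0]
    - [40,[0,0,12],0]
    - [40,[0,0,5],0]
    - [40,[0,0,2],0]
    - [40,[0,0,0],0]
    - [40,[0,0,0],0]

```text
time: 18.9
tool_pos: [0.5136, -0.4342, 0.0298]
ee_rot: [3.14, 0.001, 1.48]
wrist_force: [0.5, 0.6, -0.6]
width: 0.0791
finger_force: 0.0
```

```bash
python3 -c "
from h import *
gt(.512,-.433,.018,84.8); print(robot.get_obs()['ee_rot'])"
```

```text
t18.9 [ 0.5136 -0.4342  0.0298] twist 0.01 then shift [ 1.  -1.7 11.8] j6 -0.70 w 0.0791
[3.13985019e+00 1.35764886e-03 1.48024796e+00]
```

Request:
carry_out:
  increments:
    - [40,[0,0,7],0]
    - [40,[0,0,4],0]
    - [40,[0,0,0],0]
    - [255,[0,0,0],0]
    - [255,[0,0,0],0]
    - [255,[0,0,0],0]
    - [255,[0,0,0],0]
    - [255,[0,0,0],0]

```text
time: 19.7
tool_pos: [0.513, -0.4337, 0.0177]
ee_rot: [3.142, 0.0, 1.48]
wrist_force: [-0.2, -0.1, 1.5]
width: 0.0557
finger_force: 30.0
```

Request:
carry_out:
  increments:
    - [255,[0,0,0],0]
    - [255,[0,0,0],0]
    - [255,[0,0,-20],0]
    - [255,[0,0,-40],0]
    - [255,[0,0,-40],0]
    - [255,[0,0,-40],0]
    - [255,[0,0,0],0]
    - [255,[0,0,0],0]

```text
time: 20.5
tool_pos: [0.5134, -0.4339, 0.1584]
ee_rot: [3.14, 0.001, 1.48]
wrist_force: [-1.3, 0.6, -1.1]
width: 0.0558
finger_force: 3.0
```

```bash
python3 -c "
from h import *
o=robot.get_obs(); print(o['ee_rot'],o['finger_force'])
gt(.6387,-.0097,.13,100.2)"
```

```text
[3.13965074e+00 1.36684754e-03 1.48028905e+00] 2.996457517147064
t20.5 [ 0.5134 -0.4339  0.1584] twist -15.39 then shift [395.3 198.4  28.4] j6 -0.70 w 0.0558
```

Request:
carry_out:
  increments:
    - [255,[0,0,0],0]
    - [255,[0,0,0],0]
    - [255,[0,0,0],0]
    - [255,[0,0,0],0]

```text
time: 20.9
tool_pos: [0.5126, -0.4332, 0.1559]
ee_rot: [-3.14, -0.002, 1.48]
wrist_force: [-0.0, 0.3, -1.0]
width: 0.0559
finger_force: 30.0
```

Request:
carry_out:
  increments:
    - [255,[0,0,-15],-5]
    - [255,[0,0,-15],-5]
    - [255,[0,0,0],-5.4]
    - [255,[0,0,0],0]
    - [255,[0,0,0],0]

```text
time: 21.4
tool_pos: [0.5128, -0.4334, 0.1867]
ee_rot: [-3.141, -0.001, 1.747]
wrist_force: [-0.9, -0.0, -0.6]
width: 0.0565
finger_force: 30.0
```

```bash
python3 -c "
from m import *
gt(.6387,-.0097,.13,100.2)
c=cal('wrist'); im=robot.snapshot('wrist'); cv2.imwrite('pics/w6.png',im); pickle.dump(c,open('w6.pkl','wb'))"
```

```text
t21.4 [ 0.5128 -0.4334  0.1867] twist -0.11 then shift [394.7 198.9  56.7] j6 -0.96 w 0.0565
```

View pics/w6.png

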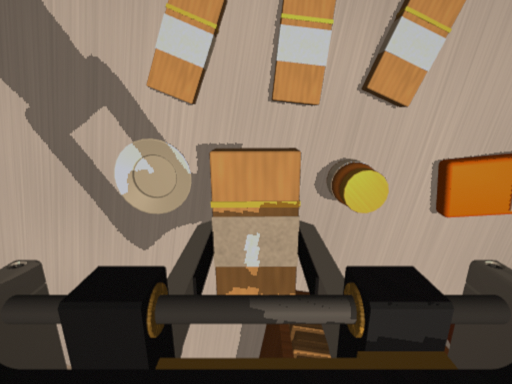

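The carton is still square in the jaws, its far edge running (212,151)-(299,149). I'll work out where it sits relative to the TCP.

```bash
cat >> m.py <<'E'
def held(c,pl,pr,tcp,Y):
    for dz in (-.006,-.002,.002,.006):
        A,B=onz(c,pl,tcp[2]+dz),onz(c,pr,tcp[2]+dz); d=(A+B)/2-tcp
        print('dz',dz,'width',np.linalg.norm(A-B).round(4),'edge ahead x,y',np.round([np.cos(Y)*d[0]+np.sin(Y)*d[1],np.sin(Y)*d[0]-np.cos(Y)*d[1]],4),'dir err deg',np.round((np.degrees(np.arctan2(*(B-A)[[1,0]]))+90-np.degrees(Y)+90)%180-90,2))
E
python3 -c "
from m import *
o=robot.get_obs(); held(pickle.load(open('w6.pkl','rb')),(211,151),(300,149.5),o['tool_pos'],o['ee_rot'][2])"
```

```text
dz -0.006 width 0.056 edge ahead x,y [0.0589 0.0016] dir err deg 0.95
dz -0.002 width 0.0547 edge ahead x,y [0.0593 0.0016] dir err deg 0.95
dz 0.002 width 0.0533 edge ahead x,y [0.0598 0.0016] dir err deg 0.95
dz 0.006 width 0.052 edge ahead x,y [0.0602 0.0016] dir err deg 0.95
```

Request:
carry_out:
  increments:
    - [255,[40,20,0],0]
    - [255,[40,20,0],0]
    - [255,[40,20,0],0]
    - [255,[40,20,0],0]
    - [255,[40,20,0],0]
    - [255,[40,20,0],0]
    - [255,[40,20,0],0]
    - [255,[40,20,0],0]

```text
time: 22.25
tool_pos: [0.6137, -0.0884, 0.1869]
ee_rot: [-3.141, -0.0, 1.748]
wrist_force: [0.8, -1.0, -1.6]
width: 0.0556
finger_force: 30.0
```

Request:
carry_out:
  increments:
    - [255,[40,20,0],0]
    - [255,[35,19,0],0]
    - [255,[0,0,20],0]
    - [255,[0,0,30],0]
    - [255,[0,0,30],0]
    - [255,[0,0,0],0]
    - [255,[0,0,0],0]
    - [255,[0,0,0],0]

```text
time: 23.05
tool_pos: [0.64, -0.0098, 0.1097]
ee_rot: [3.138, 0.001, 1.748]
wrist_force: [0.4, 0.2, -1.3]
width: 0.0558
finger_force: 30.0
```

```bash
python3 -c "
from h import *
gt(.6387,-.0097,.027,100.2)"
```

```text
t23.1 [ 0.64   -0.0098  0.1097] twist -0.03 then shift [ 0.4 -1.3 82.7] j6 -0.28 w 0.0558
```

Request:
carry_out:
  increments:
    - [255,[0.5,-1,20],0]
    - [255,[0,0,20],0]
    - [255,[0,0,16],0]
    - [255,[0,0,12],0]
    - [255,[0,0,6],0]
    - [255,[0,0,3],0]
    - [255,[0,0,0],0]
    - [255,[0,0,0],0]

```text
time: 23.85
tool_pos: [0.6384, -0.0093, 0.0314]
ee_rot: [3.14, 0.0, 1.749]
wrist_force: [-0.7, 0.3, -1.7]
width: 0.0559
finger_force: 30.0
```

```bash
python3 -c "
from h import *
gt(.6387,-.0097,.025,100.2)"
```

```text
t23.9 [ 0.6384 -0.0093  0.0314] twist 0.01 then shift [-0.4  0.2  6.4] j6 -0.28 w 0.0559
```

Request:
carry_out:
  increments:
    - [255,[0,0,2],0]
    - [255,[0,0,2],0]
    - [255,[0,0,2],0]
    - [255,[0,0,0],0]
    - [255,[0,0,0],0]

```text
time: 24.35
tool_pos: [0.6377, -0.0093, 0.0243]
ee_rot: [-3.141, -0.0, 1.749]
wrist_force: [0.3, -0.7, -1.6]
width: 0.0556
finger_force: 30.0
```

Request:
carry_out:
  increments:
    - [255,[0,0,1],0]
    - [255,[0,0,0],0]
    - [70,[0,0,0],0]
    - [70,[0,0,0],0]
    - [70,[0,0,0],0]
    - [70,[0,0,-15],0]
    - [70,[0,0,-30],0]
    - [70,[0,0,-40],0]

```text
time: 25.15
tool_pos: [0.6364, -0.0091, 0.108]
ee_rot: [-3.137, -0.001, 1.749]
wrist_force: [0.6, 0.5, 0.3]
width: 0.0679
finger_force: 0.0
```

Request:
carry_out:
  increments:
    - [0,[0,0,-40],0]
    - [0,[0,0,-40],0]
    - [0,[0,0,0],0]
    - [0,[0,0,0],0]

```text
time: 25.55
tool_pos: [0.6386, -0.0094, 0.1914]
ee_rot: [3.137, 0.001, 1.749]
wrist_force: [0.5, -0.7, -1.4]
width: 0.0931
finger_force: 0.0
```

```bash
python3 -c "
from h import *
gt(.5395,-.2702,.018,94.8)"
```

```text
t25.6 [ 0.6386 -0.0094  0.1914] twist 5.41 then shift [-251.6 -120.6  173.4] j6 -0.28 w 0.0931
```

Request:
carry_out:
  increments:
    - [40,[0,0,0],5.4]
    - [40,[-42,-20,0],0]
    - [40,[-42,-20,0],0]
    - [40,[-42,-20,0],0]
    - [40,[-42,-20,0],0]
    - [40,[-42,-20,0],0]
    - [40,[-42,-20,0],0]
    - [40,[0,0,30],0]

```text
time: 26.35
tool_pos: [0.5383, -0.2768, 0.1608]
ee_rot: [3.138, 0.006, 1.648]
wrist_force: [0.7, -0.5, -0.4]
width: 0.0796
finger_force: 0.0
```

Request:
carry_out:
  increments:
    - [40,[0,0,40],0]
    - [40,[0,0,40],0]
    - [40,[0,0,30],0]
    - [40,[0,0,10],0]
    - [40,[0,0,0],0]
    - [40,[0,0,0],0]
    - [40,[0,0,0],0]

```text
time: 27.05
tool_pos: [0.5408, -0.2712, 0.0409]
ee_rot: [3.138, 0.002, 1.655]
wrist_force: [0.2, -0.8, 1.1]
width: 0.0791
finger_force: 0.0
```

```bash
python3 -c "
from h import *
gt(.5395,-.2702,.018,94.8)"
```

```text
t27.1 [ 0.5408 -0.2712  0.0409] twist 0.02 then shift [ 1.1 -1.2 22.9] j6 -0.64 w 0.0791
```

Request:
carry_out:
  increments:
    - [40,[1,-1,10],0]
    - [40,[0,0,8],0]
    - [40,[0,0,4],0]
    - [40,[0,0,0],0]
    - [255,[0,0,0],0]
    - [255,[0,0,0],0]
    - [255,[0,0,0],0]
    - [255,[0,0,0],0]

```text
time: 27.85
tool_pos: [0.5384, -0.2697, 0.0168]
ee_rot: [3.141, 0.0, 1.655]
wrist_force: [0.1, 0.1, 0.3]
width: 0.0559
finger_force: 30.0
```

Request:
carry_out:
  increments:
    - [255,[0,0,0],0]
    - [255,[0,0,0],0]
    - [255,[0,0,-15],0]
    - [255,[0,0,-40],0]
    - [255,[0,0,-40],0]
    - [255,[0,0,-40],0]
    - [255,[0,0,-35],-5.4]
    - [255,[0,0,0],0]

```text
time: 28.65
tool_pos: [0.541, -0.2711, 0.1946]
ee_rot: [3.131, 0.009, 1.75]
wrist_force: [1.1, 0.0, -0.7]
width: 0.0559
finger_force: 30.0
```

Request:
carry_out:
  increments:
    - [255,[0,0,0],0]
    - [255,[0,0,0],0]

```text
time: 28.85
tool_pos: [0.5372, -0.2688, 0.184]
ee_rot: [-3.138, -0.003, 1.748]
wrist_force: [0.3, -0.2, -2.2]
width: 0.0559
finger_force: 30.0
```

```bash
python3 -c "
from m import *
gt(.6387,-.0097,.13,100.2); o=robot.get_obs()
c=cal('wrist'); im=robot.snapshot('wrist'); cv2.imwrite('pics/w7.png',im); pickle.dump(c,open('w7.pkl','wb'))
m,w=cartons(im,205); k=np.zeros_like(m);k[90:205,195:318]=1
n,l,s,ce=cv2.connectedComponentsWithStats(m*k); i=1+np.argmax(s[1:,4]); print(s[i])
for x in (215,255,295): print(x,np.argwhere(l[:,x]==i).min() if (l[:,x]==i).any() else None)
y0=s[i][1]; print(y0,[ (np.argwhere(l[y]==i).min(),np.argwhere(l[y]==i).max()) for y in (y0+2,y0+6)])
"
```

```text
t28.9 [ 0.5372 -0.2688  0.184 ] twist -0.04 then shift [237.1 145.8  54. ] j6 -0.74 w 0.0559
[ 211  150   92   55 4919]
215 150
255 150
295 151
150 [(np.int64(211), np.int64(301)), (np.int64(211), np.int64(301))]
```

Request:
carry_out:
  increments:
    - [255,[39.5,24.3,0],0]
    - [255,[39.5,24.3,0],0]
    - [255,[39.5,24.3,0],0]
    - [255,[39.5,24.3,0],0]
    - [255,[39.5,24.3,0],0]
    - [255,[39.5,24.3,0],0]
    - [255,[0,0,0],0]
    - [255,[0,0,20],0]

```text
time: 29.7
tool_pos: [0.6408, -0.0091, 0.1671]
ee_rot: [3.139, 0.001, 1.752]
wrist_force: [0.5, 0.0, -0.1]
width: 0.0555
finger_force: 30.0
```

Request:
carry_out:
  increments:
    - [255,[0,0,25],0]
    - [255,[0,0,25],0]
    - [255,[0,0,20],0]
    - [255,[0,0,10],0]
    - [255,[0,0,0],0]
    - [255,[0,0,0],0]
    - [255,[0,0,0],0]

```text
time: 30.4
tool_pos: [0.6406, -0.0107, 0.0881]
ee_rot: [3.139, 0.001, 1.749]
wrist_force: [0.8, -0.6, -1.3]
width: 0.0554
finger_force: 30.0
```

```bash
python3 -c "
from h import *
gt(.6382,-.0094,.043,100.2)"
```

```text
t30.4 [ 0.6406 -0.0107  0.0881] twist -0.01 then shift [ 1.7 -2.2 45.1] j6 -0.28 w 0.0554
```

Request:
carry_out:
  increments:
    - [255,[1.5,-1,15],0]
    - [255,[0,0,12],0]
    - [255,[0,0,8],0]
    - [255,[0,0,4],0]
    - [255,[0,0,0],0]
    - [255,[0,0,0],0]
    - [255,[0,0,0],0]

```text
time: 31.1
tool_pos: [0.639, -0.0092, 0.0482]
ee_rot: [3.14, 0.0, 1.749]
wrist_force: [-0.3, -1.3, -1.6]
width: 0.0559
finger_force: 30.0
```

```bash
python3 -c "
from h import *
gt(.6380,-.0094,.043,100.2)"
```

```text
t31.1 [ 0.639  -0.0092  0.0482] twist 0.01 then shift [-0.  -1.   5.2] j6 -0.28 w 0.0559
```

Request:
carry_out:
  increments:
    - [255,[0,-0.5,2],0]
    - [255,[0,0,2],0]
    - [255,[0,0,1],0]
    - [255,[0,0,0],0]
    - [70,[0,0,0],0]
    - [70,[0,0,0],0]
    - [70,[0,0,0],0]
    - [70,[0,0,0],0]

```text
time: 31.9
tool_pos: [0.6381, -0.0092, 0.0425]
ee_rot: [3.141, -0.0, 1.749]
wrist_force: [-0.4, 0.3, -0.4]
width: 0.0681
finger_force: 0.0
```

Request:
carry_out:
  increments:
    - [70,[0,0,-15],0]
    - [70,[0,0,-30],0]
    - [0,[0,0,-40],0]
    - [0,[0,0,-40],0]
    - [0,[0,0,-20],0]
    - [0,[0,0,0],0]
    - [0,[0,0,0],0]
    - [0,[0,0,0],0]

```text
time: 32.7
tool_pos: [0.637, -0.0091, 0.1852]
ee_rot: [-3.138, -0.001, 1.749]
wrist_force: [-0.3, 0.0, -0.6]
width: 0.0938
finger_force: 0.0
```

```bash
python3 -c "
from h import *
gt(.6605,-.2499,.018,79.2)"
```

```text
t32.7 [ 0.637  -0.0091  0.1852] twist 21.01 then shift [-232.1   68.2  167.2] j6 -0.28 w 0.0938
```

Request:
carry_out:
  increments:
    - [0,[0,0,0],7]
    - [0,[0,0,0],7]
    - [0,[0,0,0],7]
    - [0,[-45,10,0],0]
    - [0,[-45,10,0],0]
    - [0,[-45,10,0],0]
    - [0,[-45,10,0],0]
    - [0,[-45,10,0],0]

```text
time: 33.5
tool_pos: [0.6439, -0.2409, 0.1846]
ee_rot: [-3.137, -0.001, 1.383]
wrist_force: [0.2, 0.0, 0.8]
width: 0.094
finger_force: 0.0
```

Request:
carry_out:
  increments:
    - [0,[-45,10,0],0]
    - [0,[-35,8,0],0]
    - [0,[0,0,0],0]
    - [0,[0,0,0],0]
    - [0,[0,0,0],0]

```text
time: 34.0
tool_pos: [0.6475, -0.3201, 0.186]
ee_rot: [-3.139, -0.002, 1.384]
wrist_force: [0.3, 0.7, -0.7]
width: 0.0939
finger_force: 0.0
```

```bash
python3 -c "
from m import *
c=cal('wrist'); im=robot.snapshot('wrist'); cv2.imwrite('pics/w8.png',im); pickle.dump(c,open('w8.pkl','wb'))
s=tuple(int(v) for v in proj(c,(.6605,-.2499,.02))); print(s)
(r,b),=rects(im,[s],rad=90); q=meas(c,b); print('a',r,q[0].round(4),np.round(q[1:],4))
gt(q[0][0],q[0][1],.018,q[1])
P=proj(c,(.6387,-.0097,.046)); print('pile px',P)"
```

```text
(254, 124)
a ((253.49046325683594, 119.76751708984375), (48.57616424560547, 103.21990203857422), 2.0454084873199463) [ 0.6603 -0.2468] [7.70534e+01 1.19300e-01 5.88000e-02]
t34.0 [ 0.6477 -0.3198  0.1867] twist 2.26 then shift [ 74.   -4.1 168.7] j6 -0.35 w 0.0942
pile px [ 177.06030069 -151.28083047]
```

View pics/w8.png

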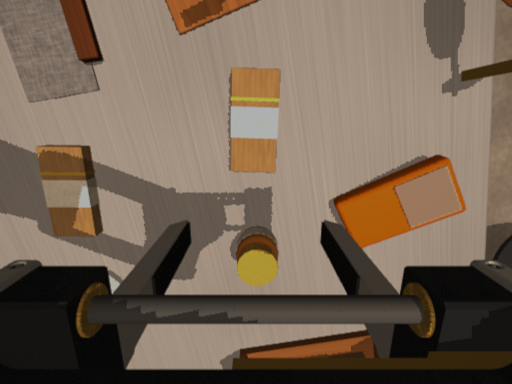

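Carton a is clear at (254,120), and the tin behind it is well away.

Request:
carry_out:
  increments:
    - [40,[0,0,0],2.2]
    - [40,[37,-2,0],0]
    - [40,[37,-2,20],0]
    - [40,[0,0,35],0]
    - [40,[0,0,40],0]
    - [40,[0,0,35],0]
    - [40,[0,0,10],0]
    - [40,[0,0,0],0]

```text
time: 34.85
tool_pos: [0.6593, -0.2467, 0.0453]
ee_rot: [-3.137, -0.001, 1.346]
wrist_force: [0.3, 0.4, 0.5]
width: 0.079
finger_force: 0.0
```

Request:
carry_out:
  increments:
    - [40,[0,0,0],0]
    - [40,[0,0,0],0]

```text
time: 35.05
tool_pos: [0.6622, -0.2492, 0.051]
ee_rot: [3.136, 0.001, 1.344]
wrist_force: [0.3, -0.7, 1.1]
width: 0.0793
finger_force: 0.0
```

```bash
python3 -c "
from h import *
gt(.6603,-.2468,.017,77.1)"
```

```text
t35.0 [ 0.6622 -0.2492  0.051 ] twist -0.08 then shift [ 1.9 -2.4 34. ] j6 -0.21 w 0.0793
```

Request:
carry_out:
  increments:
    - [40,[1.5,-1.5,15],0]
    - [40,[0,0,10],0]
    - [40,[0,0,6],0]
    - [40,[0,0,0],0]
    - [40,[0,0,0],0]
    - [40,[0,0,0],0]

```text
time: 35.65
tool_pos: [0.6593, -0.2468, 0.0162]
ee_rot: [-3.141, -0.0, 1.344]
wrist_force: [-0.5, 0.5, -0.1]
width: 0.0792
finger_force: 0.0
```

```bash
python3 -c "
from h import *
gt(.6603,-.2468,.017,77.1)"
```

```text
t35.6 [ 0.6593 -0.2468  0.0162] twist -0.10 then shift [ 0.2  1.  -0.8] j6 -0.21 w 0.0792
```

Request:
carry_out:
  increments:
    - [255,[0,0,0],0]
    - [255,[0,0,0],0]
    - [255,[0,0,0],0]
    - [255,[0,0,0],0]
    - [255,[0,0,0],0]
    - [255,[0,0,0],0]
    - [255,[0,0,-15],0]
    - [255,[0,0,-30],0]

```text
time: 36.45
tool_pos: [0.657, -0.2457, 0.0585]
ee_rot: [-3.134, -0.002, 1.344]
wrist_force: [1.0, -0.9, -1.5]
width: 0.056
finger_force: 30.0
```

Request:
carry_out:
  increments:
    - [255,[0,0,-40],0]
    - [255,[0,0,-40],-7.7]
    - [255,[0,0,-40],-7.7]
    - [255,[0,0,0],-7.7]
    - [255,[0,0,0],0]
    - [255,[0,0,0],0]
    - [255,[0,0,0],0]

```text
time: 37.15
tool_pos: [0.6585, -0.2464, 0.1794]
ee_rot: [-3.139, -0.002, 1.745]
wrist_force: [-0.5, 0.6, -0.8]
width: 0.0557
finger_force: 30.0
```

```bash
cat >> m.py <<'E'
def edge(im):
    m,w=cartons(im,205); k=np.zeros_like(m);k[100:205,195:318]=1
    n,l,s,ce=cv2.connectedComponentsWithStats(m*k); i=1+np.argmax(s[1:,4])
    print('held edge rows',[(np.argwhere(l[:,x]==i).min() if (l[:,x]==i).any() else None) for x in (215,255,295)],s[i])
E
python3 -c "
from m import *
gt(.6380,-.0094,.13,100.2); im=robot.snapshot('wrist'); cv2.imwrite('pics/w9.png',im); edge(im)"
```

```text
t37.1 [ 0.6585 -0.2464  0.1794] twist -0.20 then shift [236.9  21.8  49.4] j6 -0.61 w 0.0557
held edge rows [np.int64(151), np.int64(151), np.int64(151)] [ 209  151   92   54 4871]
```

Request:
carry_out:
  increments:
    - [255,[39.5,3.6,0],0]
    - [255,[39.5,3.6,0],0]
    - [255,[39.5,3.6,0],0]
    - [255,[39.5,3.6,0],0]
    - [255,[39.5,3.6,0],0]
    - [255,[39.5,3.6,0],-0.2]
    - [255,[0,0,0],0]
    - [255,[0,0,15],0]

```text
time: 38.0
tool_pos: [0.64, -0.0089, 0.168]
ee_rot: [3.138, 0.002, 1.752]
wrist_force: [0.2, -0.4, -0.8]
width: 0.0557
finger_force: 30.0
```

Request:
carry_out:
  increments:
    - [255,[0,0,20],0]
    - [255,[0,0,20],0]
    - [255,[0,0,15],0]
    - [255,[0,0,10],0]
    - [255,[0,0,0],0]
    - [255,[0,0,0],0]
    - [255,[0,0,0],0]
    - [255,[0,0,0],0]

```text
time: 38.8
tool_pos: [0.6398, -0.0097, 0.1029]
ee_rot: [3.139, 0.001, 1.751]
wrist_force: [0.7, -0.3, -0.7]
width: 0.0556
finger_force: 30.0
```

```bash
python3 -c "
from h import *
gt(.6380,-.0094,.0625,100.2)"
```

```text
t38.8 [ 0.6398 -0.0097  0.1029] twist 0.11 then shift [ 0.6 -1.7 40.4] j6 -0.28 w 0.0556
```

Request:
carry_out:
  increments:
    - [255,[0.5,-1,14],0]
    - [255,[0,0,10],0]
    - [255,[0,0,7],0]
    - [255,[0,0,3],0]
    - [255,[0,0,0],0]
    - [255,[0,0,0],0]
    - [255,[0,0,0],0]

```text
time: 39.5
tool_pos: [0.6384, -0.0094, 0.0681]
ee_rot: [3.14, 0.0, 1.751]
wrist_force: [0.1, -0.1, -1.7]
width: 0.0557
finger_force: 30.0
```

```bash
python3 -c "
from h import *
gt(.6380,-.0094,.0625,100.2)"
```

```text
t39.5 [ 0.6384 -0.0094  0.0681] twist 0.11 then shift [ 0.  -0.4  5.6] j6 -0.28 w 0.0557
```

Request:
carry_out:
  increments:
    - [255,[0,0,2],0]
    - [255,[0,0,2],0]
    - [255,[0,0,1.5],0]
    - [255,[0,0,0],0]
    - [70,[0,0,0],0]
    - [70,[0,0,0],0]
    - [70,[0,0,0],0]
    - [70,[0,0,0],0]

```text
time: 40.3
tool_pos: [0.6379, -0.0093, 0.0619]
ee_rot: [3.142, -0.0, 1.751]
wrist_force: [0.5, -0.6, 0.1]
width: 0.0681
finger_force: 0.0
```

Request:
carry_out:
  increments:
    - [70,[0,0,-15],0]
    - [70,[0,0,-30],0]
    - [0,[0,0,-40],0]
    - [0,[0,0,-40],0]
    - [0,[0,0,0],0]
    - [0,[0,0,0],0]
    - [0,[0,0,0],0]

```text
time: 41.0
tool_pos: [0.6372, -0.0093, 0.1859]
ee_rot: [-3.14, -0.001, 1.751]
wrist_force: [0.4, 0.2, -0.3]
width: 0.0938
finger_force: 0.0
```

```bash
python3 -c "
from h import *
gt(.4087,-.2891,.017,78.5)"
```

```text
t41.0 [ 0.6372 -0.0093  0.1859] twist 21.81 then shift [-319.8 -168.1  168.9] j6 -0.28 w 0.0938
```

Request:
carry_out:
  increments:
    - [40,[0,0,0],7.27]
    - [40,[0,0,0],7.27]
    - [40,[0,0,0],7.27]
    - [40,[-40,-21,0],0]
    - [40,[-40,-21,0],0]
    - [40,[-40,-21,0],0]
    - [40,[-40,-21,0],0]
    - [40,[-40,-21,0],0]

```text
time: 41.8
tool_pos: [0.4928, -0.1849, 0.1846]
ee_rot: [-3.137, -0.001, 1.37]
wrist_force: [0.8, 0.1, 0.1]
width: 0.0792
finger_force: 0.0
```

Request:
carry_out:
  increments:
    - [40,[-40,-21,0],0]
    - [40,[-40,-21,0],0]
    - [40,[-40,-21,20],0]
    - [40,[0,0,40],0]
    - [40,[0,0,40],0]
    - [40,[0,0,30],0]
    - [40,[0,0,10],0]
    - [40,[0,0,0],0]

```text
time: 42.6
tool_pos: [0.4077, -0.2879, 0.0441]
ee_rot: [-3.136, -0.003, 1.37]
wrist_force: [-0.2, 0.3, -0.0]
width: 0.0796
finger_force: 0.0
```

Request:
carry_out:
  increments:
    - [40,[0,0,0],0]
    - [40,[0,0,0],0]

```text
time: 42.8
tool_pos: [0.4107, -0.2903, 0.049]
ee_rot: [3.138, 0.002, 1.37]
wrist_force: [0.9, -0.5, 0.8]
width: 0.0794
finger_force: 0.0
```

```bash
python3 -c "
from h import *
gt(.4087,-.2891,.017,78.5)"
```

```text
t42.8 [ 0.4107 -0.2903  0.049 ] twist 0.02 then shift [ 0.8 -2.2 32. ] j6 -0.53 w 0.0794
```

Request:
carry_out:
  increments:
    - [40,[0,-1,14],0]
    - [40,[0,0,9],0]
    - [40,[0,0,6],0]
    - [40,[0,0,1],0]
    - [40,[0,0,0],0]
    - [40,[0,0,0],0]

```text
time: 43.4
tool_pos: [0.4087, -0.2894, 0.0172]
ee_rot: [3.141, 0.0, 1.37]
wrist_force: [1.0, -0.0, -0.9]
width: 0.0793
finger_force: 0.0
```

Request:
carry_out:
  increments:
    - [255,[0,0,0],0]
    - [255,[0,0,0],0]
    - [255,[0,0,0],0]
    - [255,[0,0,0],0]
    - [255,[0,0,0],0]
    - [255,[0,0,0],0]
    - [255,[0,0,0],0]

```text
time: 44.1
tool_pos: [0.4082, -0.2892, 0.0171]
ee_rot: [-3.141, -0.0, 1.37]
wrist_force: [-2.4, 0.3, 3.5]
width: 0.0557
finger_force: 30.0
```

Request:
carry_out:
  increments:
    - [255,[0,0,-15],0]
    - [255,[0,0,-40],0]
    - [255,[0,0,-40],-7.25]
    - [255,[0,0,-40],-7.25]
    - [255,[0,0,-40],-7.25]
    - [255,[0,0,0],0]
    - [255,[0,0,0],0]
    - [255,[0,0,0],0]

```text
time: 44.9
tool_pos: [0.4078, -0.2885, 0.1897]
ee_rot: [-3.14, -0.003, 1.749]
wrist_force: [0.5, -0.0, -0.9]
width: 0.0556
finger_force: 30.0
```

```bash
python3 -c "
from m import *
gt(.6380,-.0094,.13,100.2); im=robot.snapshot('wrist'); cv2.imwrite('pics/w10.png',im); edge(im)"
```

```text
t44.9 [ 0.4078 -0.2885  0.1897] twist 0.01 then shift [233.9 276.   59.7] j6 -0.91 w 0.0556
held edge rows [np.int64(150), np.int64(150), np.int64(150)] [ 210  150   92   55 4938]
```

Request:
carry_out:
  increments:
    - [255,[29.2,34.5,0],0]
    - [255,[29.2,34.5,0],0]
    - [255,[29.2,34.5,0],0]
    - [255,[29.2,34.5,0],0]
    - [255,[29.2,34.5,0],0]
    - [255,[29.2,34.5,0],0]
    - [255,[29.2,34.5,0],0]
    - [255,[29.2,34.5,0],0]

```text
time: 45.75
tool_pos: [0.6386, -0.0085, 0.1891]
ee_rot: [-3.138, -0.001, 1.749]
wrist_force: [-0.4, 0.1, -0.6]
width: 0.0555
finger_force: 30.0
```

Request:
carry_out:
  increments:
    - [255,[0,0,0],0]
    - [255,[0,0,20],0]
    - [255,[0,0,20],0]
    - [255,[0,0,20],0]
    - [255,[0,0,10],0]
    - [255,[0,0,0],0]
    - [255,[0,0,0],0]
    - [255,[0,0,0],0]

```text
time: 46.55
tool_pos: [0.6392, -0.0105, 0.1234]
ee_rot: [3.139, 0.001, 1.749]
wrist_force: [0.2, 0.7, -1.5]
width: 0.0558
finger_force: 30.0
```

```bash
python3 -c "
from h import *
gt(.6380,-.0094,.083,100.2)"
```

```text
t46.5 [ 0.6392 -0.0105  0.1234] twist 0.03 then shift [ 1.3 -1.  40.4] j6 -0.28 w 0.0558
```

Request:
carry_out:
  increments:
    - [255,[1,-0.5,14],0]
    - [255,[0,0,10],0]
    - [255,[0,0,7],0]
    - [255,[0,0,3],0]
    - [255,[0,0,0],0]
    - [255,[0,0,0],0]
    - [255,[0,0,0],0]

```text
time: 47.25
tool_pos: [0.6383, -0.0094, 0.0886]
ee_rot: [3.14, 0.0, 1.75]
wrist_force: [-0.7, -0.4, -1.6]
width: 0.0559
finger_force: 30.0
```

```bash
python3 -c "
from h import *
gt(.6380,-.0094,.083,100.2)"
```

```text
t47.2 [ 0.6383 -0.0094  0.0886] twist 0.05 then shift [ 0.  -0.3  5.6] j6 -0.28 w 0.0559
```

Release, then rise and back off to view the pile.

Request:
carry_out:
  increments:
    - [255,[0,0,2],0]
    - [255,[0,0,2],0]
    - [255,[0,0,1.5],0]
    - [255,[0,0,0],0]
    - [70,[0,0,0],0]
    - [70,[0,0,0],0]
    - [70,[0,0,0],0]
    - [70,[0,0,0],0]

```text
time: 48.05
tool_pos: [0.6378, -0.0093, 0.0823]
ee_rot: [-3.142, -0.0, 1.75]
wrist_force: [-0.1, 0.2, -0.3]
width: 0.0681
finger_force: 0.0
```

Request:
carry_out:
  increments:
    - [70,[0,0,-15],0]
    - [70,[0,0,-30],0]
    - [0,[0,0,-40],0]
    - [0,[0,0,-40],0]
    - [0,[0,0,-20],0]
    - [0,[-40,0,0],0]
    - [0,[-40,0,0],0]
    - [0,[-40,0,0],0]

```text
time: 48.85
tool_pos: [0.6596, -0.1283, 0.2296]
ee_rot: [3.139, 0.001, 1.751]
wrist_force: [0.5, 0.6, 0.6]
width: 0.0938
finger_force: 0.0
```

Request:
carry_out:
  increments:
    - [0,[0,-30,0],0]
    - [0,[0,-30,0],0]
    - [0,[0,0,0],0]
    - [0,[0,0,0],0]
    - [0,[0,0,0],0]

```text
time: 49.35
tool_pos: [0.601, -0.1378, 0.2286]
ee_rot: [3.139, 0.001, 1.75]
wrist_force: [0.2, 0.5, 0.2]
width: 0.0941
finger_force: 0.0
```

```bash
python3 -c "
from m import *
gt(.6380,-.0094,.083,100.2); c=cal('wrist'); pickle.dump(c,open('w11.pkl','wb'));im=robot.snapshot('wrist'); cv2.imwrite('pics/w11.png',im)"
```

```text
t49.4 [ 0.601  -0.1378  0.2286] twist 0.08 then shift [119.9  59.1 145.6] j6 -0.50 w 0.0941
```

View pics/w11.png

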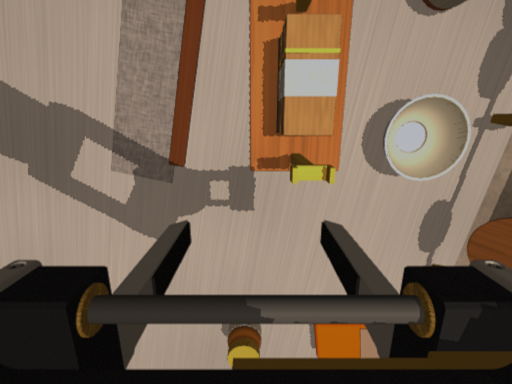

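The pile is square and flush: its top spans (287,14)-(333,135). The bar was knocked sideways and its near end is now around (177,164) at the mat's right edge.

```bash
python3 -c "
from m import *
c=pickle.load(open('w11.pkl','rb'))
P=np.array([onz(c,p,.086) for p in [(286.5,14),(341,14.5),(333,135.5),(285,135.5)]]); print('pile',P.mean(0).round(4),[np.linalg.norm(P[i]-P[i-1]).round(4) for i in range(4)])
n=(onz(c,(170,163),.021)+onz(c,(184,165),.021))/2; f=(onz(c,(187,5),.021)+onz(c,(205,5),.021))/2
u=f-n; u/=np.linalg.norm(u); print(n,np.degrees(np.arctan2(u[1],u[0])), n+u*.115, [onz(c,p,.003)[:2].round(3) for p in [(120,10),(174,182),(112,173)]])
C=n+u*.115; gt(C[0],C[1]-.11,.22,90)"
```

```text
pile [ 0.6397 -0.01    0.086 ] [np.float64(0.1186), np.float64(0.0544), np.float64(0.1182), np.float64(0.0536)]
[ 0.49262031 -0.14035518  0.021     ] 89.09903398321285 [ 0.4944286 -0.0253694  0.021    ] [array([0.398, 0.038]), array([ 0.486, -0.172]), array([ 0.395, -0.175])]
t49.4 [ 0.6011 -0.1378  0.2283] twist 10.29 then shift [   2.4 -106.7    8.3] j6 -0.50 w 0.0942
```

Request:
carry_out:
  increments:
    - [0,[0,0,0],5.2]
    - [0,[0,0,0],5.2]
    - [0,[0,-36,0],0]
    - [0,[0,-36,0],0]
    - [0,[0,-35,0],0]
    - [0,[0,0,0],0]
    - [0,[0,0,0],0]
    - [0,[0,0,0],0]

```text
time: 50.2
tool_pos: [0.4945, -0.1378, 0.2278]
ee_rot: [3.14, 0.0, 1.569]
wrist_force: [-0.1, -0.2, -0.7]
width: 0.0937
finger_force: 0.0
```

```bash
python3 -c "
from m import *
c=cal('wrist'); pickle.dump(c,open('w12.pkl','wb'));im=robot.snapshot('wrist'); cv2.imwrite('pics/w12.png',im)
h=cv2.cvtColor(im,cv2.COLOR_BGR2HSV); m=((h[...,1]>150)&(h[...,2]<140)).astype(np.uint8); m[225:]=0; m[:,:220]=0; m[:,300:]=0
ct=max(cv2.findContours(m,0,2)[0],key=cv2.contourArea); r=cv2.minAreaRect(ct); print(r,cv2.boundingRect(ct))
b=cv2.boxPoints(r); q=meas(c,b,.019); print(q); gt(q[0][0],q[0][1],.018,q[1])"
```

```text
((251.5, 89.5), (179.0, 17.0), 90.0) (243, 0, 18, 180)
(array([ 0.49146994, -0.0325345 ]), np.float64(89.67424007972835), np.float64(0.219283402615298), np.float64(0.022242784296860923))
t50.2 [ 0.4945 -0.1378  0.2276] twist 0.21 then shift [105.3  -3.6 209.6] j6 -0.38 w 0.0942
```

View pics/w12.png

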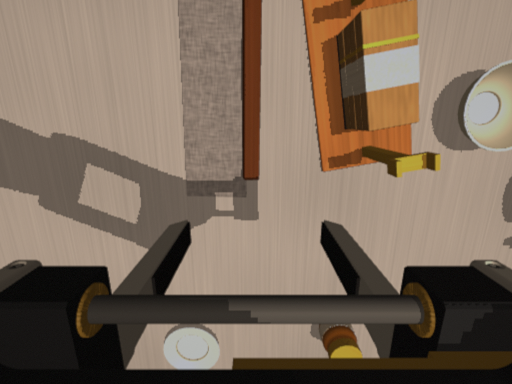

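The near end is at (251,179) and the bar straddles the mat's right edge. It is parallel to the tool x axis, so I'll grasp it at its centre.

Request:
carry_out:
  increments:
    - [100,[37,-1,0],0]
    - [100,[37,0,0],0]
    - [100,[37,0,30],0]
    - [100,[0,0,40],0]
    - [100,[0,0,40],0]
    - [100,[0,0,40],0]
    - [100,[0,0,15],0]
    - [100,[0,0,0],0]

```text
time: 51.05
tool_pos: [0.4908, -0.0261, 0.0589]
ee_rot: [-3.134, -0.001, 1.569]
wrist_force: [0.4, -1.4, -0.4]
width: 0.0574
finger_force: 0.0
```

Request:
carry_out:
  increments:
    - [100,[0,0,0],0]
    - [100,[0,0,0],0]

```text
time: 51.25
tool_pos: [0.4943, -0.027, 0.0643]
ee_rot: [3.138, 0.0, 1.568]
wrist_force: [0.0, -0.6, -0.3]
width: 0.0571
finger_force: 0.0
```

```bash
python3 -c "
from m import *
gt(.493,-.026,.019,89.7)"
```

```text
t51.2 [ 0.4943 -0.027   0.0643] twist 0.16 then shift [ 1.  -1.3 45.3] j6 -0.17 w 0.0571
```

Request:
carry_out:
  increments:
    - [100,[1,0,15],0]
    - [100,[0,0,12],0]
    - [100,[0,0,9],0]
    - [100,[0,0,5],0]
    - [100,[0,0,0],0]
    - [100,[0,0,0],0]
    - [100,[0,0,0],0]

```text
time: 51.95
tool_pos: [0.4929, -0.0259, 0.022]
ee_rot: [3.141, 0.0, 1.568]
wrist_force: [0.4, -1.2, -0.5]
width: 0.0569
finger_force: 0.0
```

```bash
python3 -c "
from m import *
gt(.493,-.026,.019,89.7)"
```

```text
t52.0 [ 0.4929 -0.0259  0.022 ] twist 0.15 then shift [-0.1  0.1  3. ] j6 -0.16 w 0.0569
```

Request:
carry_out:
  increments:
    - [100,[0,0,2.5],0]
    - [100,[0,0,0],0]
    - [255,[0,0,0],0]
    - [255,[0,0,0],0]
    - [255,[0,0,0],0]
    - [255,[0,0,0],0]
    - [255,[0,0,0],0]
    - [255,[0,0,0],0]

```text
time: 52.75
tool_pos: [0.4923, -0.0258, 0.0189]
ee_rot: [-3.141, -0.0, 1.568]
wrist_force: [-0.6, 0.1, -0.3]
width: 0.0233
finger_force: 28.6
```

Request:
carry_out:
  increments:
    - [255,[0,0,0],0]
    - [255,[0,0,-15],0]
    - [255,[0,0,-40],0]
    - [255,[0,0,-40],0]
    - [255,[0,0,-40],0]
    - [255,[0,0,-40],0]
    - [255,[0,0,0],0]
    - [255,[0,0,0],0]

```text
time: 53.55
tool_pos: [0.4929, -0.0259, 0.1947]
ee_rot: [3.139, 0.0, 1.568]
wrist_force: [0.1, -0.4, -1.8]
width: 0.0234
finger_force: 28.6
```

Request:
carry_out:
  increments:
    - [255,[0,0,0],-5.2]
    - [255,[0,0,0],-5.2]
    - [255,[0,0,0],0]
    - [255,[0,0,0],0]

```text
time: 53.95
tool_pos: [0.4915, -0.0257, 0.1919]
ee_rot: [-3.138, -0.001, 1.748]
wrist_force: [-0.2, -0.6, -0.7]
width: 0.0232
finger_force: 28.6
```

```bash
python3 -c "
from m import *
gt(.638,-.0095,.17,100.2); o=robot.get_obs(); c=cal('wrist'); im=robot.snapshot('wrist'); cv2.imwrite('pics/w13.png',im);pickle.dump((c,o['tool_pos'],o['ee_rot']),open('w13.pkl','wb'))
h=cv2.cvtColor(im,cv2.COLOR_BGR2HSV); m=((h[...,1]>150)&(h[...,2]<140)).astype(np.uint8); m[215:]=0; m[:,:225]=0; m[:,290:]=0
ct=max(cv2.findContours(m,0,2)[0],key=cv2.contourArea); print(cv2.boundingRect(ct),cv2.approxPolyDP(ct,3,True)[:,0].tolist())"
```

```text
t54.0 [ 0.4915 -0.0257  0.1919] twist -0.06 then shift [-10.  147.   21.9] j6 -0.34 w 0.0232
(239, 57, 39, 158) [[243, 57], [239, 65], [240, 214], [272, 214], [277, 59]]
```

View pics/w13.png

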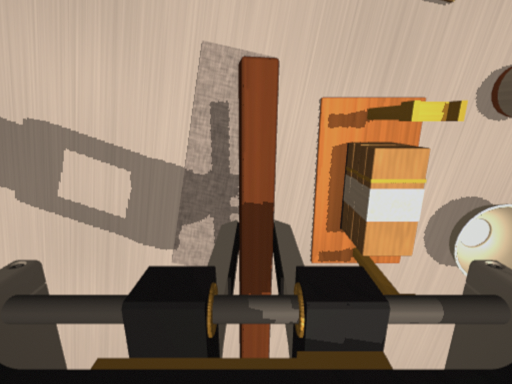

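The bar is held straight, its far end at (243-277, 58). The wider opening suggests a slight roll. I'll compute the end's offset.

```bash
python3 -c "
from m import *
c,t,r=pickle.load(open('w13.pkl','rb')); held(c,(242,58),(278,58),t,r[2]); held(c,(240,200),(273,200),t,r[2])"
```

```text
dz -0.006 width 0.0207 edge ahead x,y [0.1117 0.0041] dir err deg -0.04
dz -0.002 width 0.0202 edge ahead x,y [0.1109 0.004 ] dir err deg -0.04
dz 0.002 width 0.0197 edge ahead x,y [0.1101 0.004 ] dir err deg -0.04
dz 0.006 width 0.0192 edge ahead x,y [0.1093 0.0039] dir err deg -0.04
dz -0.006 width 0.0218 edge ahead x,y [0.0263 0.0022] dir err deg 0.07
dz -0.002 width 0.0213 edge ahead x,y [0.0275 0.0022] dir err deg 0.07
dz 0.002 width 0.0208 edge ahead x,y [0.0287 0.0022] dir err deg 0.07
dz 0.006 width 0.0203 edge ahead x,y [0.0299 0.0022] dir err deg 0.07
```

Request:
carry_out:
  increments:
    - [255,[-2,37,0],0]
    - [255,[-2,37,0],0]
    - [255,[-2,37,0],0]
    - [255,[-1,36,0],0]
    - [255,[0,0,0],0]
    - [255,[0,0,10],0]
    - [255,[0,0,10],0]
    - [255,[0,0,0],0]

```text
time: 54.8
tool_pos: [0.6361, -0.0066, 0.1716]
ee_rot: [-3.137, -0.001, 1.749]
wrist_force: [0.1, 0.2, -1.7]
width: 0.0233
finger_force: 28.6
```

Request:
carry_out:
  increments:
    - [255,[0,0,0],0]
    - [255,[0,0,0],0]
    - [255,[0,0,0],0]

```text
time: 55.1
tool_pos: [0.6384, -0.0066, 0.175]
ee_rot: [3.14, 0.0, 1.749]
wrist_force: [0.3, -0.5, -1.4]
width: 0.023
finger_force: 28.6
```

```bash
python3 -c "
from m import *
gt(.6376,-.0070,.139,100)"
```

```text
t55.1 [ 0.6384 -0.0066  0.175 ] twist 0.24 then shift [-0.2 -0.8 36. ] j6 -0.28 w 0.023
```

Request:
carry_out:
  increments:
    - [255,[0,-0.5,10],0]
    - [255,[0,0,8],0]
    - [255,[0,0,6],0]
    - [255,[0,0,4],0]
    - [255,[0,0,2],0]
    - [255,[0,0,0],0]
    - [255,[0,0,0],0]
    - [255,[0,0,0],0]

```text
time: 55.9
tool_pos: [0.6382, -0.0066, 0.1445]
ee_rot: [3.141, 0.0, 1.75]
wrist_force: [-0.2, 0.5, -1.4]
width: 0.0232
finger_force: 28.6
```

```bash
python3 -c "
from m import *
gt(.6376,-.0070,.139,100)"
```

```text
t55.9 [ 0.6382 -0.0066  0.1445] twist 0.25 then shift [-0.3 -0.6  5.5] j6 -0.28 w 0.0232
```

Request:
carry_out:
  increments:
    - [255,[0,-0.5,2],0]
    - [255,[0,0,2],0]
    - [255,[0,0,1],0]
    - [255,[0,0,0],0]
    - [255,[0,0,0],0]

```text
time: 56.4
tool_pos: [0.6373, -0.0067, 0.139]
ee_rot: [-3.142, -0.0, 1.75]
wrist_force: [-0.1, 0.8, -0.7]
width: 0.0231
finger_force: 28.6
```

Request:
carry_out:
  increments:
    - [255,[0,0,1],0]
    - [255,[0,0,0],0]
    - [255,[0,0,0],0]

```text
time: 56.7
tool_pos: [0.6374, -0.0067, 0.1386]
ee_rot: [3.141, 0.0, 1.75]
wrist_force: [-1.0, -0.1, 2.5]
width: 0.023
finger_force: 28.6
```

Request:
carry_out:
  increments:
    - [140,[0,0,0],0]
    - [140,[0,0,0],0]
    - [140,[0,0,0],0]
    - [140,[0,0,0],0]
    - [140,[0,0,0],0]
    - [140,[0,0,-10],0]
    - [140,[0,0,-20],0]
    - [140,[0,0,-30],0]

```text
time: 57.5
tool_pos: [0.6364, -0.0066, 0.1971]
ee_rot: [-3.138, -0.001, 1.75]
wrist_force: [0.5, -0.3, -0.2]
width: 0.0428
finger_force: 0.0
```

Request:
carry_out:
  increments:
    - [0,[0,0,-30],0]
    - [0,[-40,0,0],0]
    - [0,[-40,0,0],0]
    - [0,[-40,0,0],0]
    - [0,[0,0,0],0]
    - [0,[0,0,0],0]
    - [0,[0,0,0],0]
    - [0,[0,0,0],0]

```text
time: 58.3
tool_pos: [0.6587, -0.1234, 0.2285]
ee_rot: [3.141, -0.0, 1.751]
wrist_force: [-0.8, -1.2, -0.4]
width: 0.0937
finger_force: 0.0
```

```bash
python3 -c "
from m import *
o=robot.get_obs(); print(o['tool_pos'],o['time']); c=cal('wrist'); im=robot.snapshot('wrist'); cv2.imwrite('pics/w14.png',im);pickle.dump(c,open('w14.pkl','wb'))
s=robot.snapshot('side'); cs=cal('side'); u,v=proj(cs,(.638,-.01,.08)); u,v=int(u),int(v); s=s[v-55:v+55,u-60:u+60]
cv2.imwrite('pics/fin.png',np.hstack([im[:330],cv2.resize(s,(288,330),interpolation=cv2.INTER_CUBIC)]))"
```

```text
[ 0.65874531 -0.12335917  0.2285291 ] 58.3
```

View pics/fin.png

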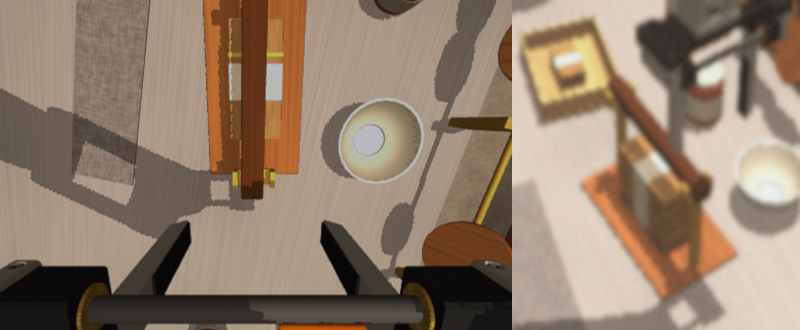

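The bar lies in the forks, between prongs at x≈235 and x≈272, with its near end at (242-263, 198). The leftover box is in the tray and the pile is square. A quick numeric check before handing in.

```bash
python3 -c "
from m import *
c=pickle.load(open('w14.pkl','rb')); C=np.array([.6385,-.0100]); Y=np.radians(100.1); 
X=np.array([np.sin(Y),-np.cos(Y)]); V=np.array([np.cos(Y),np.sin(Y)])
for n,p,z in [('near end',(252,192),.138),('end low',(252,198),.12),('mid far',(254,2),.138),('prong near L',(235,178),.134),('prong near R',(272,178),.134),('L edge near',(241.5,185),.138),('R edge near',(263,185),.138),('L edge far',(243,5),.138),('R edge far',(267,5),.138)]:
    d=onz(c,p,z)[:2]-C; print(n,'x %.1f y %.1f'%(1e3*d@X,1e3*d@V))
im=cv2.imread('pics/w14.png')[165:205,252]; print(im.max(1).tolist())
"
```

```text
near end x -1.8 y -106.5
end low x -2.0 y -118.0
mid far x -0.3 y 54.8
prong near L x -18.5 y -93.4
prong near R x 17.8 y -93.2
L edge near x -12.0 y -99.5
R edge near x 8.9 y -99.4
L edge far x -9.3 y 52.7
R edge far x 10.4 y 52.7
[103, 102, 103, 103, 103, 103, 102, 103, 103, 102, 102, 104, 103, 102, 103, 102, 84, 65, 64, 65, 64, 62, 60, 61, 61, 61, 61, 61, 61, 60, 61, 60, 60, 57, 83, 103, 104, 105, 105, 105]
```

```bash
python3 -c "
from bench import robot
print(robot.close_job())"
```

```text
the job is handed in; nothing more can be done
None
```

I handed the job in: the leftover box is in the returns tray, all four cartons are stacked flush on the marked rectangle, and the bar is back in both forks. My last measurements were within the limits, but the hand-in gave no verdict.

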